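# Lock off the burn-in load, sort its resistors, switch it back on

### The job

Take the red service key from its wooden holder, push it fully into the key switch of the grey box and turn it clockwise to its stop to switch the load off; only then, with the key left in the switch, put every loose load resistor into the tray of its own colour. When all are in, turn the key back anticlockwise to its stop to switch the load on, pull it out and stand it fully home in its wooden holder again; lift no resistor while the load is on, and leave the parts bin where it is.

Things in the scene. Friction and masses are not known exactly. Their poses are not given: they have to be found in the camera images.
- key: red-headed service key standing upright, blade down, 68 mm tall overall, 50 g. Origin at the centre of the blade's lower end; z up along the key, x across its flat. Blade 18 (x) x 6 (y) x 24 mm long, then a shoulder 26 x 14 mm from 24 to 30 mm height, then a flat red head 36 (x) x 10 (y) mm from 30 to 68 mm height; take the head across its 10 mm thickness (y)
- key_tip (a point): centre of the lower end of the key's blade (the key's origin); axes as the key
- load_box: grey switch box, 84 x 84 x 30 mm, fixed to the bench, with the round key switch on top of it. Origin: centre of its underside. A green dot at +x marks the on position of the white pointer, a red dot clockwise of it marks off
- switch_slot (a point): centre of the mouth of the key slot, on the turning barrel of the switch, 60 mm above the bench; z up, x along the slot's long side (turns with the barrel). Slot 20.5 x 8.5 mm, chamfered, 26 mm deep, so the key's shoulder comes to rest on the mouth. The barrel is 52 mm in diameter
- switch (a joint): turn of the key switch, rad: 0 on (pointer at the green dot), grows clockwise seen from above to its stop at 1.2 = off (red dot). It stays where it is left (friction about 0.04 N m); the key has some 0.1 rad of play in the slot
- key_holder: wooden block 50 x 36 x 32 mm fixed to the bench in which the key stands at the start. Origin: centre of its underside
- holder_slot (a point): centre of the mouth of the slot in the key holder, on its top 32 mm above the bench; z up, x along the slot's long side. Slot 21 x 9 mm, 26 mm deep; the key's shoulder rests on the mouth. The key fits either way round here and in the switch
- tray_blue: open blue plastic tray, fixed to the bench; outside 124 x 92 x 38 mm (x, y, z), walls and floor 4 mm thick. Origin: centre of its underside; x along its 124 mm side
- tray_yellow: open yellow plastic tray, fixed to the bench; outside 124 x 92 x 38 mm (x, y, z), walls and floor 4 mm thick. Origin: centre of its underside; x along its 124 mm side
- parts_bin_a: blue open-front parts bin with small parts, 107 x 69 x 52 mm, a bystander. Origin: centre of its underside
- res_blue_1: load resistor, a rectangular bar 70 x 20 x 20 mm of white ceramic with blue ends, lying on the bench (about 60 g; may be absent). Origin: centre of its underside; x along its length, z up
- res_blue_2: load resistor, a rectangular bar 70 x 20 x 20 mm of white ceramic with blue ends, lying on the bench (about 60 g; may be absent). Origin: centre of its underside; x along its length, z up
- res_blue_3: load resistor, a rectangular bar 70 x 20 x 20 mm of white ceramic with blue ends, lying on the bench (about 60 g; may be absent). Origin: centre of its underside; x along its length, z up
- res_yellow_1: load resistor, a rectangular bar 70 x 20 x 20 mm of white ceramic with yellow ends, lying on the bench (about 60 g; may be absent). Origin: centre of its underside; x along its length, z up
- res_yellow_2: load resistor, a rectangular bar 70 x 20 x 20 mm of white ceramic with yellow ends, lying on the bench (about 60 g; may be absent). Origin: centre of its underside; x along its length, z up
Not all that is in view belongs to the job. What is shaped like the res_blue_1 but black or turquoise is not meant.

How it is judged:
On the way, in this order (a step that is already met when the one before it is completed fails the run):
1. the key is fully in the slot of the switch (horizontal distance between key_tip and switch_slot below 0.005 m and z of key_tip in the frame of switch_slot below -0.019 m), for 0.2 s.
2. with the key in, the switch is turned to off (over 1.05 rad) (all of step 1 and value of joint switch above 1.05 rad), for 0.2 s.
3. every resistor lies in the tray of its colour, the key still in the switch and the switch off (all of step 2 and x of res_blue_1 in the frame of tray_blue between -0.056 and 0.056 m and y of res_blue_1 in the frame of tray_blue between -0.042 and 0.042 m and z of res_blue_1 in the frame of tray_blue between -0.005 and 0.036 m and linear speed of each of res_blue_1, res_blue_2, res_blue_3, res_yellow_1, res_yellow_2 below 0.02 m/s and x of res_blue_2 in the frame of tray_blue between -0.056 and 0.056 m and y of res_blue_2 in the frame of tray_blue between -0.042 and 0.042 m and z of res_blue_2 in the frame of tray_blue between -0.005 and 0.036 m and x of res_blue_3 in the frame of tray_blue between -0.056 and 0.056 m and y of res_blue_3 in the frame of tray_blue between -0.042 and 0.042 m and z of res_blue_3 in the frame of tray_blue between -0.005 and 0.036 m and x of res_yellow_1 in the frame of tray_yellow between -0.056 and 0.056 m and y of res_yellow_1 in the frame of tray_yellow between -0.042 and 0.042 m and z of res_yellow_1 in the frame of tray_yellow between -0.005 and 0.036 m and x of res_yellow_2 in the frame of tray_yellow between -0.056 and 0.056 m and y of res_yellow_2 in the frame of tray_yellow between -0.042 and 0.042 m and z of res_yellow_2 in the frame of tray_yellow between -0.005 and 0.036 m), for 0.2 s.
4. with the key in, the switch is turned back on (under 0.15 rad) (all of step 1 and value of joint switch below 0.15 rad), for 0.2 s.
At the end, for the whole second after the job is handed in: Every resistor present is at rest inside the tray of its own colour, the switch is on (under 0.15 rad), and the key stands upright in its holder, its tip at least 19 mm deep in the slot and within 5 mm of its middle, released and at rest (x of res_blue_1 in the frame of tray_blue between -0.056 and 0.056 m and y of res_blue_1 in the frame of tray_blue between -0.042 and 0.042 m and z of res_blue_1 in the frame of tray_blue between -0.005 and 0.036 m and linear speed of each of res_blue_1, res_blue_2, res_blue_3, res_yellow_1, res_yellow_2, key below 0.02 m/s and x of res_blue_2 in the frame of tray_blue between -0.056 and 0.056 m and y of res_blue_2 in the frame of tray_blue between -0.042 and 0.042 m and z of res_blue_2 in the frame of tray_blue between -0.005 and 0.036 m and x of res_blue_3 in the frame of tray_blue between -0.056 and 0.056 m and y of res_blue_3 in the frame of tray_blue between -0.042 and 0.042 m and z of res_blue_3 in the frame of tray_blue between -0.005 and 0.036 m and x of res_yellow_1 in the frame of tray_yellow between -0.056 and 0.056 m and y of res_yellow_1 in the frame of tray_yellow between -0.042 and 0.042 m and z of res_yellow_1 in the frame of tray_yellow between -0.005 and 0.036 m and x of res_yellow_2 in the frame of tray_yellow between -0.056 and 0.056 m and y of res_yellow_2 in the frame of tray_yellow between -0.042 and 0.042 m and z of res_yellow_2 in the frame of tray_yellow between -0.005 and 0.036 m and horizontal distance between key_tip and holder_slot below 0.005 m and z of key_tip in the frame of holder_slot below -0.019 m and angle between key's own z axis and vertical below 0.15 rad and value of joint switch below 0.15 rad); the robot touches nothing.
It fails at once if a resistor is lifted more than 70 mm above the bench while the switch is not off (under 0.9 rad) (value of joint switch below 0.9 rad and height (world z) of any of res_blue_1, res_blue_2, res_blue_3, res_yellow_1, res_yellow_2 above 0.07 m).
It fails at once if the parts bin is moved more than 40 mm (distance of parts_bin_a from where it was at the start of the episode above 0.04 m).
Of res_blue_1, res_blue_2, res_blue_3, res_yellow_1, res_yellow_2 only 3 to 5 are there at a start; the rules pass over those that are not, and their reading is None.
At some moment in a run one of res_blue_1, res_blue_2, res_blue_3, res_yellow_1, res_yellow_2 may be knocked a few centimetres aside while the robot is not near it.
It also fails if it takes over 210 s, if anything falls off the work surface, if the arm or the gripper's body presses on something with over 40 N, if the wrist force passes 120 N, or if a joint passes its speed limit or range.

### The arm

A 6-joint arm with a two-finger parallel gripper is mounted at the origin on a cart in front of the work surface, level with it; the furniture and walls round the work are solid. World frame = base frame: x ahead of the robot, y to its left, z up, the work surface at z = 0. Lengths are in m, angles in rad, forces in N, time in s.
With the tool pointing down it reaches from about 0.375 to 0.9 m from the base axis. Payload 3.1 kg.
Tool frame: the origin (TCP) lies between the finger pads; the fingertips stand manip.nose_length ahead of it and the grasp point (between the pads) lies 5 mm behind it (manip.nose_length is the distance from the TCP to the fingertips, in m); z points along the fingers, y is the line along which they close (so a half turn about z gives the same grasp; the last joint's range is limited). The gripper opens to 85 mm and grips with 20 to 120 N. Pads are 22 mm wide; open, the fingers measure 114 mm over their backs; the gripper's body (76 mm by 85 mm) begins 54 mm behind the grasp point. The pads swing forward as they close: fully open they stand 13 mm farther back than shut.
Start: joints at [1.121, 0.527, 1.433, -0, 1.181, -0.178], TCP at [0.167, 0.602, 0.245] pointing down, gripper open.
Joint ranges: [-3.08, 3.08], [-0.75, 2.2], [0.22, 2.44], [-1.43, 4.57], [0, 2.65], [-2.85, 2.85]. Speed limits (rad/s): [2.79, 2.79, 3.14, 3.14, 3.14, 3.14].

### API

Orientations are given as a unit quaternion [x, y, z, w].
In Python, from station import monitor, eyes, job, manip gives the robot as it stands.
- The arm moves only by the shell command python3 -m pendant 'ROWS' [FORCE]. ROWS is JSON, a list that holds one entry, the list of rows, each a list of 7 numbers: the shift along the tool's x, y, z as a fraction of full scale, then the turn, a rotation vector about the tool's x, y, z as a fraction of full scale, then the opening, from 0 (shut) to 1 (fully open). A call has 1 to 20 rows; each row shifts and turns the commanded pose from where the row before left it, along the tool's axes as they then stand; what a row does not reach is not made up. Full scale, the value 1, is 800 mm for a shift and 0.12 rad for a turn. A row lasts 1/10 s, in which the tool goes at most 50 mm and 8.59 degrees, less where a joint would pass 70% of its speed; a pose out of reach is approached as far as the arm can. A call with a number of a shift or a turn outside -1 to 1 is refused whole. A call with a gripper value outside its range is refused whole. The fingers move at their own pace and stop on an object; FORCE is the grip in N (left out, the last holds). Time passes only in rows, so rows that do not move let the fingers close. It gives the time, the measured TCP pose, the force, the opening and the grip force at its end, in the units of the state.
- monitor.sense(): the state, without advancing time (a new reading comes with each control period).
- eyes.snapshot(name): name is "scene" or "side" or "wrist"; returns a dict with "pixels" (420x560x3 uint8, red, green, blue), "depth" (420x560 float32, m along the optical axis (not along the pixel's ray), 0 where there is no reading), "intrinsics" (3x3 intrinsics, pixels), "eye" and "attitude" of the camera in the world. Camera axes: x right, y down, z forward; pixel columns grow to the right and rows downward; lengths in m; the calibration is good to about 2 mm. A picture is of the moment at which its call begins.
- job.sign_off(): hands the job in; it is judged then, once.
The state is a dict: "t": time; "q": joint angles; "qd": joint speeds; "tau": joint torques, N m; "tcp_pos": TCP position; "tool_rot": TCP orientation; "force": force on the tool from outside, world axes, zero at the start; "ft_torque": the same for the moment, N m; "finger_gap": opening from 0.0 (shut) to 1.0 (fully open); "gripper_force": force on a finger pad.
Only numpy, scipy, OpenCV 4.12 (cv2) and the standard library are available. Lean on these libraries where they do the work, as an engineer would, in place of code of your own. Each camera call takes 0.05 s, during which the arm holds its last target. There are 200 camera calls.

## Working session

There is one attempt and no reset: what is moved stays moved. The work goes in short steps, Python scripts to look and compute and a shell command to move; the robot and the scene stay as the last step left them, time stands still between calls to the robot, and variables do not carry over. Pictures are saved under pics/ and viewed, at most 14 in all, crops included, and the job is handed in when it is done.

```bash
ls; mkdir -p pics; python3 - <<'E'
from station import monitor, eyes, job, manip
import cv2,numpy as np
print(manip.nose_length, monitor.sense())
for n in ("scene","side"):
    s=eyes.snapshot(n); cv2.imwrite(f"pics/{n}0.png",s["pixels"][:,:,::-1]); print(n,s["intrinsics"],s["eye"],s["attitude"])
    np.savez(f"{n}0.npz",**s)
E
```

```text
pics
0.014 {'t': 0.0, 'q': array([ 1.12152865e+00,  5.28425978e-01,  1.43389133e+00,  2.20575973e-05,
        1.18142154e+00, -1.78471810e-01]), 'qd': array([ 0.00013358, -0.00065197, -0.00103682, -0.00018951, -0.00273751,
        0.00137678]), 'tau': array([ 6.14143737e-04, -4.42354703e+01, -1.78024542e+01, -2.88341207e-04,
        8.33852071e-03, -2.08872211e-05]), 'tcp_pos': array([0.16683353, 0.60161186, 0.24436178]), 'tool_rot': array([ 1.34988697e-01,  9.90846557e-01, -1.01752362e-03, -3.41010399e-04]), 'force': array([-0.01735785,  0.70930672,  0.56239166]), 'ft_torque': array([ 0.05451394, -0.00546465, -0.00197138]), 'gripper_force': 0.0, 'finger_gap': 0.9968600290005839}
scene [[429.94105096   0.         290.18527225]
 [  0.         429.94105096 208.88742441]
 [  0.           0.           1.        ]] [0.99450419 0.27846795 0.85896721] [ 0.52628892  0.79594477 -0.24569166 -0.17066781]
side [[498.56805514   0.         281.50290479]
 [  0.         498.56805514 198.64861174]
 [  0.           0.           1.        ]] [-0.2597384   1.24887129  0.69882543] [-0.23485089  0.80545417 -0.52303354  0.15008184]
```

View pics/scene0.png

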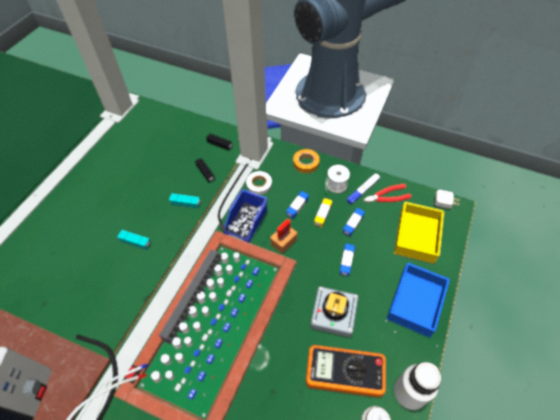

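View pics/side0.png

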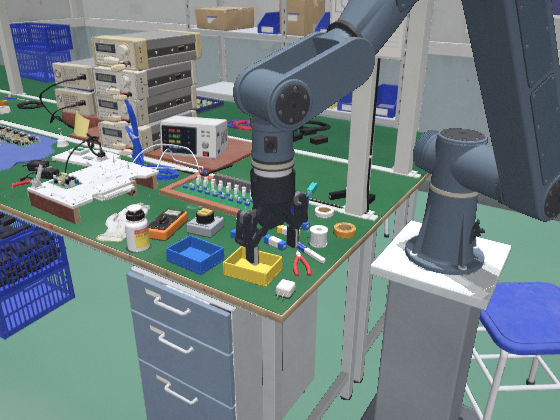

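```bash
cat > h.py <<'E'
import numpy as np, cv2
from scipy.spatial.transform import Rotation as R
def proj(s,P):
    c=R.from_quat(s["attitude"]).inv().apply(np.atleast_2d(P)-s["eye"]); K=s["intrinsics"]
    return np.c_[K[0,0]*c[:,0]/c[:,2]+K[0,2],K[1,1]*c[:,1]/c[:,2]+K[1,2]],c[:,2]
def ray(s,uv,z):
    uv=np.atleast_2d(uv).astype(float);K=s["intrinsics"]
    d=R.from_quat(s["attitude"]).apply(np.c_[(uv[:,0]-K[0,2])/K[0,0],(uv[:,1]-K[1,2])/K[1,1],np.ones(len(uv))])
    return s["eye"]+d*((z-s["eye"][2])/d[:,2])[:,None]
def cloud(s):
    h,w=s["depth"].shape;K=s["intrinsics"];u,v=np.meshgrid(np.arange(w),np.arange(h));D=s["depth"]
    c=np.stack([(u-K[0,2])/K[0,0]*D,(v-K[1,2])/K[1,1]*D,D],-1)
    return R.from_quat(s["attitude"]).apply(c.reshape(-1,3)).reshape(h,w,3)+s["eye"]
E
python3 - <<'E'
from h import *
for n,pts in (("scene",[(340,95),(420,232),(420,300),(335,305),(284,230),(348,260),(354,222),(323,212),(297,205),(245,218),(350,370),(338,180)]),("side",[(253,265),(195,255),(205,225),(262,240),(300,205)])):
    s=dict(np.load(n+"0.npz")); C=cloud(s)
    print(n,proj(s,[[0.167,0.602,0.244],[0,0,0],[.5,0,0],[0.5,.3,0]]))
    for p in pts: print(p,C[p[1],p[0]].round(3), ray(s,p,0)[0].round(3))
E
```

```text
scene (array([[590.323038  , 126.54567238],
       [329.39150074,  92.33312783],
       [258.2976854 , 220.13476386],
       [379.65384246, 264.45163171]]), array([0.87530023, 1.29149392, 1.02634697, 0.96290512]))
(340, 95) [0.057 0.048 0.051] [-0.001  0.033  0.   ]
(420, 232) [0.381 0.364 0.001] [0.38  0.364 0.   ]
(420, 300) [0.549 0.403 0.001] [0.548 0.403 0.   ]
(335, 305) [0.645 0.241 0.036] [0.63 0.24 0.  ]
(284, 230) [0.537 0.083 0.062] [0.501 0.067 0.   ]
(348, 260) [0.527 0.232 0.018] [0.517 0.231 0.   ]
(354, 222) [0.428 0.214 0.02 ] [0.414 0.212 0.   ]
(323, 212) [0.429 0.137 0.018] [0.417 0.134 0.   ]
(297, 205) [0.434 0.072 0.017] [0.422 0.068 0.   ]
(245, 218) [ 0.511 -0.029  0.006] [ 0.507 -0.032  0.   ]
(350, 370) [0.754 0.309 0.036] [0.744 0.311 0.   ]
(338, 180) [0.344 0.142 0.044] [0.308 0.135 0.   ]
side (array([[272.60669892, 254.05814962],
       [443.28122857, 254.0063943 ],
       [288.92559721, 211.60824936],
       [232.47490883, 250.68767749]]), array([0.89292352, 1.3758135 , 1.61953244, 1.38791282]))
(253, 265) [0.406 0.334 0.003] [0.408 0.331 0.   ]
(195, 255) [-0.26   1.249  0.699] [0.572 0.374 0.   ]
(205, 225) [0.623 0.269 0.033] [0.667 0.221 0.   ]
(262, 240) [0.464 0.207 0.002] [0.466 0.205 0.   ]
(300, 205) [0.144 0.547 0.325] [ 0.496 -0.064  0.   ]
```

```bash
python3 - <<'E'
from h import *
s=dict(np.load("scene0.npz"))
cv2.imwrite("pics/crop1.png",cv2.resize(s["pixels"][160:345,220:400,::-1],None,fx=3.2,fy=3.2,interpolation=cv2.INTER_CUBIC))
E
```

```text
(no output)
```

View pics/crop1.png

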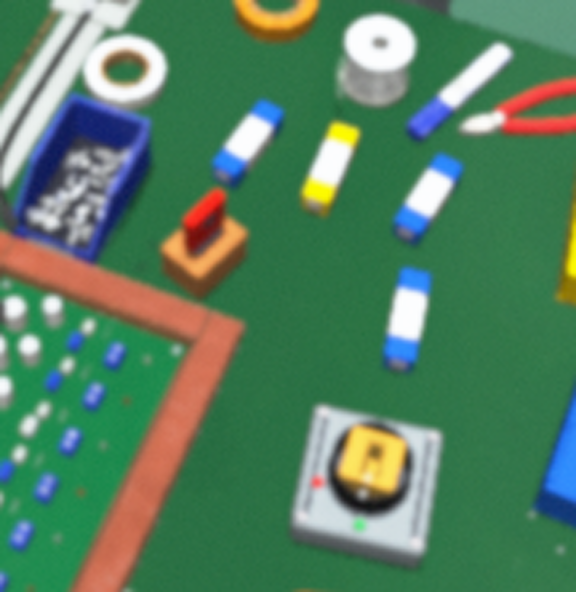

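Resistors: blue at px (297,204), (354,222), (347,259) and yellow at (323,212), each with white ceramic between two coloured ends. The item at (364,188) has only one blue end, so it is a pen. The turquoise bars at (184,200) and (133,239) and the black ones at (219,142) and (204,170) are decoys. The red key is in the wooden holder at (284,232). The switch is at (336,304), with its green dot at (332,324) and red dot at (319,311).

```bash
cat >> h.py <<'E'
def plan(p,th=None,st=None):
    """world target p, tool-x heading th(deg): print pure shift (tool axes, fractions) then turn about z in units"""
    from station import monitor
    st=st or monitor.sense(); Rt=R.from_quat(st["tool_rot"])
    d=Rt.inv().apply(np.array(p)-st["tcp_pos"])/0.8
    print("TCP",st["tcp_pos"].round(4),"t",round(st["t"],2),"q",st["q"].round(3))
    n=int(np.ceil(np.linalg.norm(d)*16)); print("shift total",d.round(4),"rows",n,"each",(d/max(n,1)).round(4))
    M=Rt.as_matrix(); cur=np.degrees(np.arctan2(M[1,0],M[0,0])); tilt=Rt.inv().apply(np.cross(M[:,2],[0,0,-1]))
    print("heading",cur.round(2),"tilt rotvec/0.12",(tilt/.12).round(3))
    if th is not None:
        e=(cur-th+90)%180-90; print("z turn units (+cw)",round(np.radians(e)/.12,3), "q6 end ~", round(np.arctan2(p[1],p[0])+np.pi/2-np.radians(cur-e),2))
E
python3 - <<'E'
from h import *
from station import monitor, eyes
s=eyes.snapshot("wrist"); st=monitor.sense(); Rt=R.from_quat(st["tool_rot"])
print(s["intrinsics"], Rt.inv().apply(s["eye"]-st["tcp_pos"]), (Rt.inv()*R.from_quat(s["attitude"])).as_matrix().round(3))
plan([0.45,0.14,0.33],180)
E
```

```text
[[321.93396117   0.         278.24195175]
 [  0.         321.93396117 211.4193064 ]
 [  0.           0.           1.        ]] [ 0.07888315 -0.00027419 -0.12726836] [[-0.    -0.952 -0.305]
 [ 1.    -0.    -0.   ]
 [ 0.    -0.305  0.952]]
TCP [0.1669 0.6018 0.2445] t 0.15 q [ 1.121  0.528  1.434 -0.     1.181 -0.178]
shift total [-0.4953 -0.4617 -0.1062] rows 11 each [-0.045  -0.042  -0.0097]
heading 164.48 tilt rotvec/0.12 [-0.014 -0.003  0.   ]
z turn units (+cw) -2.257 q6 end ~ -1.27
```

```bash
python3 -m pendant '[[[0,0,-0.05,0,0,0,1],[0,0,-0.05,0,0,0,1],[-0.045,-0.042,0,0,0,0,1],[-0.045,-0.042,0,0,0,0,1],[-0.045,-0.042,0,0,0,0,1],[-0.045,-0.042,0,0,0,0,1],[-0.045,-0.042,0,0,0,0,1],[-0.045,-0.042,0,0,0,0,1],[-0.045,-0.042,0,0,0,0,1],[-0.045,-0.042,0,0,0,0,1],[-0.045,-0.042,0,0,0,0,1],[-0.045,-0.042,0,0,0,0,1],[-0.045,-0.042,0,0,0,0,1],[0,0,0,0,0,0,1],[0,0,0,0,0,0,1]]]' 
python3 - <<'E'
from h import *
from station import monitor, eyes
s=eyes.snapshot("wrist"); np.savez("w1.npz",**s); cv2.imwrite("pics/w1.png",s["pixels"][:,:,::-1]); plan([0.45,.14,.33])
E
```

```text
t: 1.65
tcp_pos: [0.45, 0.1392, 0.3249]
tool_rot: [0.137, 0.991, 0.0, -0.001]
force: [-0.6, 1.0, -0.3]
finger_gap: 1.002
gripper_force: 0.0
TCP [0.4492 0.1402 0.3249] t 1.7 q [ 6.400e-02  2.200e-01  1.698e+00  1.000e-03  1.226e+00 -1.235e+00]
shift total [-0.001   0.     -0.0063] rows 1 each [-0.001   0.     -0.0063]
heading 164.42 tilt rotvec/0.12 [ 0.    -0.014 -0.   ]
```

View pics/w1.png

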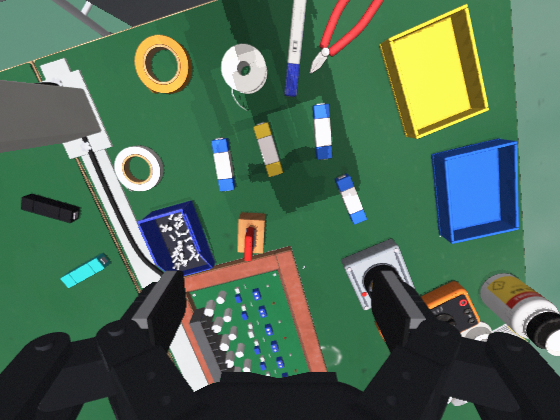

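Wrist view: resistors at (222,164) blue, (268,149) yellow, (322,131) blue and (351,199) blue. The key in its holder is at (250,238), the switch at (378,275) is partly behind a finger, and the trays are at (435,75) and (478,190).

```bash
cat >> h.py <<'E'
def rectfit(P):
    (c,wh,a)=cv2.minAreaRect(P[:,:2].astype(np.float32)*1000); 
    if wh[0]<wh[1]: wh=wh[::-1]; a+=90
    return np.array(c)/1000,np.array(wh),(a+90)%180-90   # centre m, long/short mm, heading deg of long side
def masks(s):
    H=cv2.cvtColor(s["pixels"],cv2.COLOR_RGB2HSV); h,S,V=[H[...,i].astype(int) for i in range(3)]
    return dict(blue=(h>100)&(h<125)&(S>150)&(V>80),yellow=(h>18)&(h<33)&(S>140)&(V>90),red=((h<6)|(h>174))&(S>170)&(V>90),white=(S<60)&(V>130))
def comps(m,amin=15):
    n,l,st,c=cv2.connectedComponentsWithStats(m.astype(np.uint8),connectivity=8)
    return [(l==i) for i in range(1,n) if st[i,4]>=amin]
def resistors(s,zt=.02,dbg=True):
    """pairs of coloured ends ~50-60 mm apart with white between"""
    M=masks(s); out=[]
    for col in("blue","yellow"):
        E=[]
        for b in comps(M[col],10):
            v,u=np.nonzero(b); P=ray(s,np.c_[u,v],zt)
            E.append((P.mean(0)[:2],np.c_[u,v],np.ptp(P,0)[:2].max()))
        for i in range(len(E)):
            for j in range(i):
                d=np.linalg.norm(E[i][0]-E[j][0]); mid=((E[i][1].mean(0)+E[j][1].mean(0))/2).astype(int)
                if .04<d<.07 and max(E[i][2],E[j][2])<.035 and M["white"][mid[1],mid[0]]:
                    P=ray(s,np.r_[E[i][1],E[j][1]],zt); c,wh,_=rectfit(P); a=E[i][0]-E[j][0]
                    out.append((col,(E[i][0]+E[j][0])/2,np.degrees(np.arctan2(a[1],a[0]))%180,wh,mid))
    if dbg:
        for o in out: print(o[0],"px",o[4],"xy",o[1].round(4),"heading",o[2].round(1),"size mm",o[3].round(1))
    return out
E
python3 - <<'E'
from h import *
s=dict(np.load("w1.npz")); C=cloud(s); M=masks(s)
resistors(s)
m=M["red"]&(C[...,2]>.066); 
for b in comps(m,20): v,u=np.nonzero(b); print("red",u.mean(),v.mean(),np.median(C[b][:,2]),rectfit(ray(s,np.c_[u,v],.076)), rectfit(C[b]))
for n in("blue","yellow"):
    for b in comps(M[n]&(C[...,0]>.2)&(C[...,1]>.28)&(C[...,2]<.06),1500):
        v,u=np.nonzero(b); P=C[b]; z=P[:,2]; print(n,"tray all",rectfit(P[z>.028]),len(z),z.min(),z.max(),"floor",np.median(z))
E
```

```text
blue px [322 131] xy [0.4173 0.208 ] heading 170.5 size mm [69.3 21.1]
blue px [222 164] xy [0.4233 0.0691] heading 170.9 size mm [69.7 22.3]
blue px [351 199] xy [0.5182 0.2255] heading 8.8 size mm [73.3 20.9]
blue px [262 311] xy [0.6588 0.0545] heading 179.8 size mm [87.3 10.4]
blue px [250 332] xy [0.6911 0.025 ] heading 179.9 size mm [83.7  8.7]
yellow px [267 149] xy [0.4204 0.1331] heading 1.1 size mm [69.6 20.6]
red 247.95939086294416 247.24365482233503 0.07424915838167168 (array([0.52508014, 0.07785201]), array([36.43104172,  9.35695076]), -20.086166381835938) (array([0.52715375, 0.0768552 ]), array([35.0927124,  9.4456501]), -20.029823303222656)
blue tray all (array([0.55289966, 0.39324261]), array([124.64016724,  93.48018646]), -1.9766998291015625) 7639 -0.003113889272121584 0.03908007391301371 floor 0.005309822541398612
yellow tray all (array([0.38942993, 0.35695923]), array([123.83706665,  92.46645355]), 6.654191493988037) 9630 -0.003135763478334719 0.03910937616762217 floor 0.0037532800098021013
```

```bash
python3 - <<'E'
from h import *
plan([0.58,.23,.25],160)
E
```

```text
TCP [0.4492 0.1402 0.3249] t 1.7 q [ 6.400e-02  2.200e-01  1.698e+00  1.000e-03  1.226e+00 -1.235e+00]
shift total [-0.1275  0.152   0.0935] rows 4 each [-0.0319  0.038   0.0234]
heading 164.42 tilt rotvec/0.12 [ 0.    -0.014 -0.   ]
z turn units (+cw) 0.644 q6 end ~ -0.84
```

```bash
python3 -m pendant '[[[-0.032,0.038,0.023,0,0,0,1],[-0.032,0.038,0.023,0,0,0,1],[-0.032,0.038,0.023,0,0,0,1],[-0.032,0.038,0.023,0,0,0,1],[0,0,0,0,0,0.644,1],[0,0,0,0,0,0,1],[0,0,0,0,0,0,1]]]' 
python3 - <<'E'
from h import *
from station import monitor, eyes
s=eyes.snapshot("wrist"); np.savez("w2.npz",**s); plan([0.46,.10,.25],160)
C=cloud(s)
print(proj(s,[[.645,.241,.06],[.527,.077,.076]]))
uv,_=proj(s,[[.645,.241,.045]]); u,v=uv[0].astype(int)
cv2.imwrite("pics/w2.png",cv2.resize(s["pixels"][max(0,v-70):v+70,max(0,u-90):u+90,::-1],None,fx=4,fy=4,interpolation=cv2.INTER_CUBIC)); print("crop origin",u-90,v-70)
E
```

```text
t: 2.4
tcp_pos: [0.5796, 0.2314, 0.2517]
tool_rot: [0.171, 0.985, -0.0, -0.001]
force: [0.1, -0.4, 1.3]
finger_gap: 0.999
gripper_force: 0.0
TCP [0.5798 0.231  0.2523] t 2.45 q [ 0.2    0.519  1.427  0.     1.195 -1.026]
shift total [ 0.0856 -0.2047  0.0028] rows 4 each [ 0.0214 -0.0512  0.0007]
heading 160.23 tilt rotvec/0.12 [ 0.  0. -0.]
z turn units (+cw) 0.034 q6 end ~ -1.01
(array([[307.52409257, 242.71444998],
       [111.12897655, 196.44212027]]), array([0.34569443, 0.31358503]))
crop origin 216 167
```

View pics/w2.png

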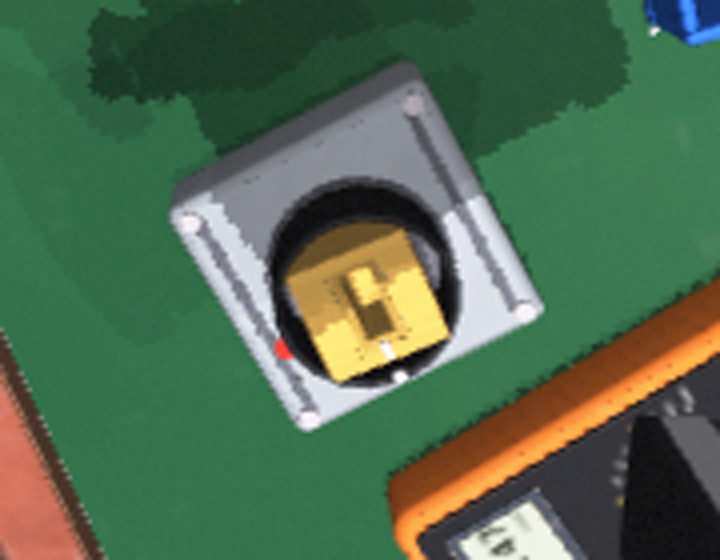

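Switch crop: the slot is centred at crop (371,300), which is full px (309,242). Its long axis runs toward the white pointer at crop (388,350), and the red dot is at (284,350).

```bash
python3 - <<'E'
from h import *
s=dict(np.load("w2.npz")); C=cloud(s); M=masks(s)
H=cv2.cvtColor(s["pixels"],cv2.COLOR_RGB2HSV).astype(int)
g=np.zeros((420,560),bool); g[200:290,270:350]=1
br=(H[...,0]>14)&(H[...,0]<33)&(H[...,1]>90)&g
top=br&(C[...,2]>.056)
v,u=np.nonzero(top); print("brass top z",np.percentile(C[top][:,2],[5,50,95]),rectfit(C[top]),rectfit(ray(s,np.c_[u,v],.06)))
# dark slot mouth: hole inside the convex hull of the top
hull=np.zeros((420,560),np.uint8); cv2.fillConvexPoly(hull,cv2.convexHull(np.c_[u,v].astype(np.int32)),1)
print("depth below top inside hull:")
hole=(hull>0)&(C[...,2]<.054)
for b in comps(hole,6): v,u=np.nonzero(b); print(u.mean(),v.mean(),b.sum(),rectfit(ray(s,np.c_[u,v],.06)))
c=np.array([[371,300],[388,350],[401,376],[284,350],[355,268],[390,335]])/4+[216,167]
print(ray(s,c,.06)[:,:2].round(4)); print("dots z.03",ray(s,c[2:4],.031)[:,:2].round(4))
# grey box top
gr=g.copy(); gr[:]=0; gr[170:290,250:370]=1
bt=gr&(abs(C[...,2]-.03)<.004); print("box",rectfit(C[max(comps(bt,50),key=np.sum)]))
m=M["red"]&(C[...,2]>.066)
for b in comps(m,20): v,u=np.nonzero(b); print("key red",u.mean(),v.mean(),rectfit(ray(s,np.c_[u,v],.076)),rectfit(C[b]))
E
```

```text
brass top z [0.05694395 0.0586514  0.05995958] (array([0.58515918, 0.24028836]), array([159.15634155,  36.42105865]), 0.5231956243515015) (array([0.64259399, 0.24051408]), array([40.82250977, 34.28194427]), 4.687295913696289)
depth below top inside hull:
300.9375 226.7625 80 (array([0.62513489, 0.23833281]), array([28.05131912,  5.12051296]), -84.11363506317139)
307.5289256198347 242.02479338842974 121 (array([0.64439008, 0.24125883]), array([19.06276894,  7.729424  ]), 6.168887615203857)
293.5 250.5 8 (array([0.64856738, 0.22386813]), array([8.9183445, 0.4907054]), 5.531461715698242)
[[0.6447 0.2425]
 [0.6602 0.2423]
 [0.6688 0.2432]
 [0.6507 0.2157]
 [0.6345 0.2414]
 [0.6561 0.2442]]
dots z.03 [[0.6837 0.2419]
 [0.6639 0.2119]]
box (array([0.64627734, 0.24091072]), array([83.2794342, 83.1936264]), 9.52865219116211)
key red 113.6932668329177 195.59102244389027 (array([0.52752069, 0.08035197]), array([35.22770691, 12.73301506]), -19.16912841796875) (array([0.52755481, 0.07733865]), array([34.87435913, 10.41923618]), -19.773841857910156)
```

```bash
python3 -m pendant '[[[0.021,-0.05,0.01,0,0,0,1],[0.021,-0.05,0.01,0,0,0,1],[0.021,-0.05,0.01,0,0,0,1],[0.021,-0.05,0.01,0,0,0,1],[0,0,0,0,0,0,1],[0,0,0,0,0,0,1]]]' 
python3 - <<'E'
from h import *
from station import monitor, eyes
s=eyes.snapshot("wrist"); np.savez("w3.npz",**s); C=cloud(s); M=masks(s)
m=M["red"]&(C[...,2]>.066)
for b in comps(m,20): v,u=np.nonzero(b); print("key red",u.mean(),v.mean(),np.median(C[b][:,2]),rectfit(ray(s,np.c_[u,v],.076)),rectfit(C[b]))
H=cv2.cvtColor(s["pixels"],cv2.COLOR_RGB2HSV).astype(int)
w=(H[...,0]>5)&(H[...,0]<20)&(H[...,1]>90)&(abs(C[...,2]-.032)<.005)&(abs(C[...,0]-.525)<.06)&(abs(C[...,1]-.077)<.06)
print("holder top",rectfit(C[max(comps(w,30),key=np.sum)]))
plan([.527,.0773,.15],160.2)
E
```

```text
t: 3.05
tcp_pos: [0.4628, 0.102, 0.2209]
tool_rot: [0.174, 0.985, 0.0, 0.001]
force: [0.7, 0.0, -0.6]
finger_gap: 1.002
gripper_force: 0.0
key red 276.4310850439883 270.08211143695013 0.0742957855666816 (array([0.52414252, 0.0777252 ]), array([37.84391403,  8.62659645]), -19.887359619140625) (array([0.46572009, 0.09887711]), array([165.72799683,   8.74026299]), -19.92144775390625)
holder top (array([0.52782385, 0.07637001]), array([50.90662003, 35.56591415]), -19.23809814453125)
TCP [0.4642 0.1025 0.2211] t 3.1 q [-0.019  0.362  1.828  0.     0.948 -1.241]
shift total [-0.0842 -0.0029  0.0892] rows 2 each [-0.0421 -0.0015  0.0446]
heading 160.04 tilt rotvec/0.12 [0.013 0.029 0.   ]
z turn units (+cw) -0.023 q6 end ~ -1.08
```

```bash
python3 -m pendant '[[[-0.042,-0.0015,0.045,0,0,0,0.4],[-0.042,-0.0015,0.045,0,0,0,0.4],[0,0,0,0,0,0,0.4],[0,0,0,0,0,0,0.4],[0,0,0,0,0,0,0.4],[0,0,0,0,0,0,0.4]]]' 30
python3 - <<'E'
from h import *
from station import monitor, eyes
s=eyes.snapshot("wrist"); np.savez("w4.npz",**s); C=cloud(s); M=masks(s)
cv2.imwrite("pics/w4.png",s["pixels"][:,:,::-1])
m=M["red"]&(C[...,2]>.071)&(C[...,0]>.48)
for b in comps(m,20): v,u=np.nonzero(b); print("key red",u.mean(),v.mean(),np.median(C[b][:,2]),rectfit(C[b]))
plan([.5272,.077,.056],160.3)
E
```

```text
t: 3.7
tcp_pos: [0.5258, 0.078, 0.1496]
tool_rot: [0.173, 0.985, 0.0, 0.002]
force: [0.0, -0.3, 0.5]
finger_gap: 0.404
gripper_force: 0.0
key red 277.16541353383457 232.17142857142858 0.0743866697482505 (array([0.52736212, 0.07653574]), array([35.45967484,  9.41720867]), -18.540786743164062)
TCP [0.5258 0.0779 0.1497] t 3.75 q [-0.063  0.541  1.759  0.     0.839 -1.287]
shift total [-0.0017 -0.0006  0.1171] rows 2 each [-0.0009 -0.0003  0.0585]
heading 160.12 tilt rotvec/0.12 [0.008 0.025 0.   ]
z turn units (+cw) -0.026 q6 end ~ -1.08
```

View pics/w4.png

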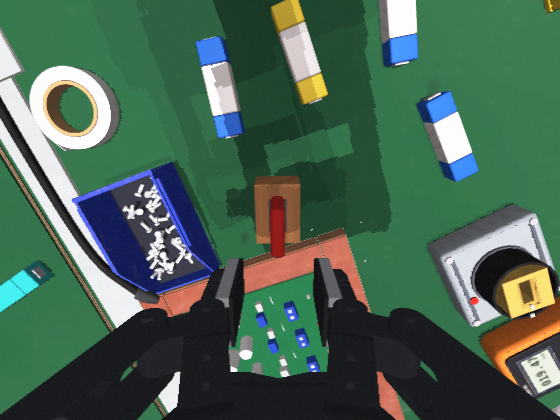

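The key at (277,230) is centred between the fingers (columns 242 to 315), so I go down and grip.

```bash
python3 -m pendant '[[[-0.0009,-0.0004,0.03,0,0,0,0.4],[-0.0009,-0.0004,0.03,0,0,0,0.4],[0,0,0.03,0,0,0,0.4],[0,0,0.027,0,0,0,0.4],[0,0,0,0,0,0,0.4],[0,0,0,0,0,0,0.4]]]' 30
python3 -m pendant '[[[0,0,0,0,0,0,0.25],[0,0,0,0,0,0,0.15],[0,0,0,0,0,0,0],[0,0,0,0,0,0,0],[0,0,0,0,0,0,0],[0,0,0,0,0,0,0],[0,0,0,0,0,0,0],[0,0,0,0,0,0,0]]]' 50
```

```text
t: 4.35
tcp_pos: [0.527, 0.0764, 0.0553]
tool_rot: [0.173, 0.985, 0.0, 0.001]
force: [0.4, 0.7, -0.1]
finger_gap: 0.399
gripper_force: 0.0
t: 5.15
tcp_pos: [0.5277, 0.0762, 0.0556]
tool_rot: [0.173, 0.985, 0.0, 0.001]
force: [-0.9, 0.3, 6.8]
finger_gap: 0.111
gripper_force: 49.5
```

```bash
python3 -m pendant '[[[0,0,-0.015,0,0,0,0],[0,0,-0.02,0,0,0,0],[0,0,-0.03,0,0,0,0],[0,0,-0.04,0,0,0,0],[0,0,-0.03,0,0,0,0],[0,0,0,0,0,-0.82,0],[0,0,0,0,0,-0.83,0],[0,0,0,0,0,-0.83,0],[0,0,0,0,0,-0.83,0],[0,0,0,0,0,-0.83,0],[0,0,0,0,0,0,0],[0,0,0,0,0,0,0]]]' 
python3 - <<'E'
from h import *
plan([.645,.241,.16],188.5)
E
```

```text
t: 6.35
tcp_pos: [0.5267, 0.0762, 0.1626]
tool_rot: [-0.073, 0.997, -0.0, 0.0]
force: [0.5, 1.0, -0.9]
finger_gap: 0.11
gripper_force: 48.6
TCP [0.5267 0.0762 0.1626] t 6.35 q [-0.066  0.522  1.745  0.     0.874 -1.784]
shift total [-0.1764  0.1822  0.0033] rows 5 each [-0.0353  0.0364  0.0007]
heading -171.6 tilt rotvec/0.12 [-0.     0.002  0.   ]
z turn units (+cw) -0.014 q6 end ~ 4.92
```

Go most of the way, stopping 6 cm short to view the slot unobstructed and check the key in the grip.

```bash
python3 -m pendant '[[[-0.026,0.0364,0,0,0,0,0],[-0.026,0.0364,0,0,0,0,0],[-0.026,0.0364,0,0,0,0,0],[-0.026,0.0364,0,0,0,0,0],[-0.0,0.0364,0.0,0,0,0,0],[0,0,0,0,0,0,0],[0,0,0,0,0,0,0],[0,0,0,0,0,0,0]]]' 
python3 - <<'E'
from h import *
from station import monitor, eyes
s=eyes.snapshot("wrist"); np.savez("w5.npz",**s); C=cloud(s)
plan([.645,.241,.16],188.5)
cv2.imwrite("pics/w5.png",s["pixels"][:,:,::-1])
E
```

```text
t: 7.15
tcp_pos: [0.5872, 0.2316, 0.1621]
tool_rot: [-0.074, 0.997, -0.0, -0.0]
force: [-0.7, -0.1, -0.5]
finger_gap: 0.109
gripper_force: 48.8
TCP [0.5874 0.2314 0.1621] t 7.2 q [ 0.199  0.634  1.49  -0.     1.018 -1.519]
shift total [-0.073   0.0013  0.0026] rows 2 each [-0.0365  0.0007  0.0013]
heading -171.57 tilt rotvec/0.12 [-0.003 -0.004  0.   ]
z turn units (+cw) -0.011 q6 end ~ 4.92
```

View pics/w5.png

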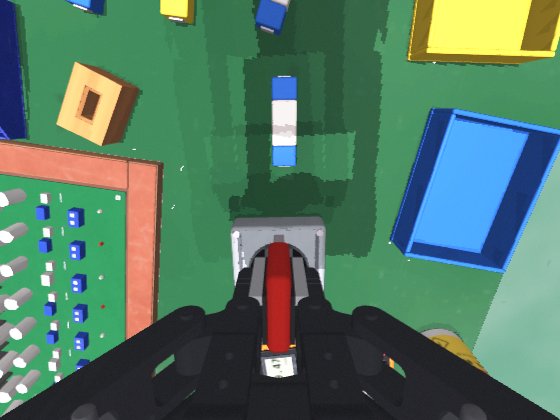

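```bash
python3 - <<'E'
from h import *
from station import monitor
s=dict(np.load("w5.npz")); C=cloud(s); M=masks(s); st=monitor.sense(); Rt=R.from_quat(st["tool_rot"])
b=max(comps(M["red"]&(C[...,0]>.5)&(C[...,2]>.15)&(np.indices((420,560))[1]>240)&(np.indices((420,560))[1]<320),50),key=np.sum)
P=Rt.inv().apply(C[b]-st["tcp_pos"]); print("head in tool: x",np.percentile(P[:,0],[1,50,99]).round(4),"y",np.percentile(P[:,1],[1,50,99]).round(4),"z",np.percentile(P[:,2],[1,5,50,99]).round(4))
T=P[P[:,2]<np.percentile(P[:,2],5)+.003]; print("top x",np.percentile(T[:,0],[1,50,99]).round(4),len(T))
# box near top edge corners
print("box corners near",ray(s,[[234,228],[326,228],[236,218],[323,217]],.03)[:,:2].round(4))
x=np.array([.6453,.241]); e=np.array([np.cos(np.radians(8.43)),np.sin(np.radians(8.43))])
Bp=(abs(C[...,2]-.03)<.003)&(np.hypot(C[...,0]-.645,C[...,1]-.241)<.065)
Q=(C[Bp][:,:2]-x); print("box along",np.percentile(Q@e,[.5,99.5]),"across",np.percentile(Q@[-e[1],e[0]],[.5,99.5]))
g=np.zeros((420,560),bool); g[55:150,50:140]=1
H=cv2.cvtColor(s["pixels"],cv2.COLOR_RGB2HSV).astype(int)
print("holder top",rectfit(C[max(comps(g&(abs(C[...,2]-.032)<.004),50),key=np.sum)]))
h=np.zeros((420,560),bool);h[85:122,77:105]=1; hb=max(comps(h&(H[...,2]<90),10),key=np.sum); v,u=np.nonzero(hb); print("slot",u.mean(),v.mean(),hb.sum(),rectfit(ray(s,np.c_[u,v],.032)))
E
```

```text
head in tool: x [-0.0158  0.0088  0.0183] y [-0.0042  0.0003  0.005 ] z [-0.0201 -0.0197 -0.0183  0.0109]
top x [-0.0163  0.0023  0.0177] 1727
box corners near [[0.6116 0.1969]
 [0.6    0.2751]
 [0.6023 0.1976]
 [0.5906 0.2707]]
box along [-0.04059973  0.01268106] across [-0.04115657  0.04030145]
holder top (array([0.52798602, 0.07647198]), array([50.50888062, 37.70392227]), -19.006134033203125)Traceback (most recent call last):
  File "<stdin>", line 15, in <module>
ValueError: max() iterable argument is empty
```

```bash
python3 - <<'E'
from h import *
plan([.6462,.2408,.114],188.4)
E
```

```text
TCP [0.5874 0.2314 0.1621] t 7.2 q [ 0.199  0.634  1.49  -0.     1.018 -1.519]
shift total [-0.0745  0.0009  0.0601] rows 2 each [-0.0372  0.0005  0.0301]
heading -171.57 tilt rotvec/0.12 [-0.003 -0.004  0.   ]
z turn units (+cw) 0.004 q6 end ~ 4.92
```

```bash
python3 -m pendant '[[[-0.037,0.0005,0,0,0,0,0],[-0.0375,0.0005,0,0,0,0,0],[0,0,0.03,0,0,0,0],[0,0,0.03,0,0,0,0],[0,0,0,0,0,0,0],[0,0,0,0,0,0,0],[0,0,0,0,0,0,0]]]' 
python3 - <<'E'
from h import *
from station import monitor, eyes
plan([.6462,.2408,.084],188.4)
s=eyes.snapshot("side"); np.savez("s1.npz",**s)
uv,_=proj(s,[[.645,.241,.06]]); u,v=uv[0].astype(int); print(u,v)
cv2.imwrite("pics/s1.png",cv2.resize(s["pixels"][v-50:v+40,u-60:u+60,::-1],None,fx=6,fy=6,interpolation=cv2.INTER_CUBIC))
E
```

```text
t: 7.9
tcp_pos: [0.6473, 0.2417, 0.1156]
tool_rot: [-0.074, 0.997, 0.0, 0.001]
force: [0.4, 0.0, -0.1]
finger_gap: 0.11
gripper_force: 48.8
TCP [0.6473 0.2417 0.1156] t 7.9 q [ 0.196  0.762  1.355 -0.     1.021 -1.523]
shift total [ 0.0016 -0.001   0.0395] rows 1 each [ 0.0016 -0.001   0.0395]
heading -171.53 tilt rotvec/0.12 [ 0.001  0.021 -0.   ]
z turn units (+cw) 0.011 q6 end ~ 4.92
204 211
```

View pics/s1.png

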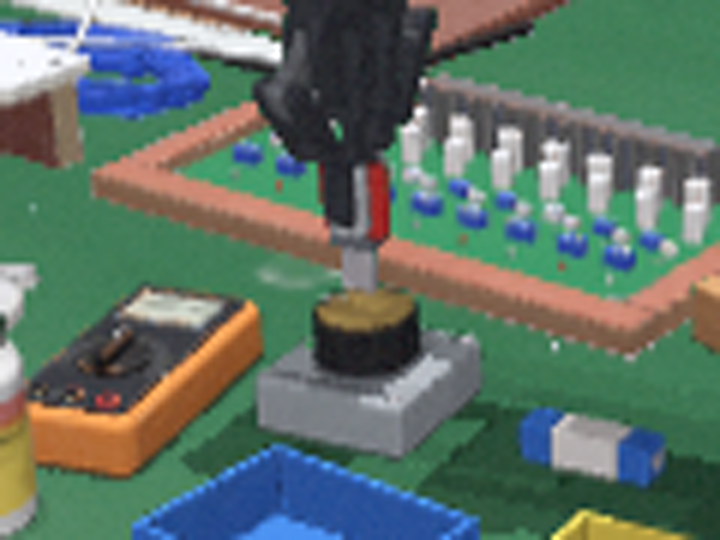

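The side crop shows the blade at (358,285) just above the barrel top, whose centre is (365,310). I make a small correction and then lower slowly, watching the force.

```bash
python3 -m pendant '[[[0.0014,-0.001,0,0,0,0,0],[0,0,0.005,0,0,0,0],[0,0,0.005,0,0,0,0],[0,0,0.005,0,0,0,0],[0,0,0,0,0,0,0],[0,0,0,0,0,0,0]]]' 
```

```text
t: 8.55
tcp_pos: [0.6452, 0.2411, 0.1017]
tool_rot: [-0.074, 0.997, -0.0, -0.0]
force: [0.1, -0.9, -0.6]
finger_gap: 0.111
gripper_force: 48.8
```

```bash
python3 -m pendant '[[[0,0,0.006,0,0,0,0],[0,0,0.006,0,0,0,0],[0,0,0.006,0,0,0,0],[0,0,0.003,0,0,0,0],[0,0,0,0,0,0,0],[0,0,0,0,0,0,0],[0,0,0,0,0,0,0]]]' 
```

```text
t: 9.25
tcp_pos: [0.6452, 0.2411, 0.0853]
tool_rot: [-0.074, 0.997, -0.0, -0.0]
force: [-0.3, -0.7, -0.9]
finger_gap: 0.11
gripper_force: 48.8
```

```bash
python3 -m pendant '[[[0,0,0.002,0,0,0,0],[0,0,0,0,0,0,0],[0,0,0,0,0,0,0],[0,0,0,0,0,0,0],[0,0,0,0,0,0.8,0],[0,0,0,0,0,0.8,0],[0,0,0,0,0,0.8,0],[0,0,0,0,0,0.8,0],[0,0,0,0,0,0.8,0],[0,0,0,0,0,0.8,0],[0,0,0,0,0,0.8,0],[0,0,0,0,0,0.8,0],[0,0,0,0,0,0.8,0],[0,0,0,0,0,0.8,0],[0,0,0,0,0,0.8,0],[0,0,0,0,0,0.8,0],[0,0,0,0,0,0.8,0],[0,0,0,0,0,0,0],[0,0,0,0,0,0,0],[0,0,0,0,0,0,0]]]' 
python3 - <<'E'
from h import *
from station import monitor
plan([.6452,.2411,.0845]); st=monitor.sense(); print(st["ft_torque"],st["force"])
E
```

```text
t: 11.25
tcp_pos: [0.646, 0.242, 0.0839]
tool_rot: [0.522, 0.853, 0.001, 0.0]
force: [1.9, 3.2, -1.8]
finger_gap: 0.113
gripper_force: 48.6
TCP [0.646  0.242  0.0839] t 11.25 q [ 1.960e-01  8.020e-01  1.373e+00  1.000e-03  9.650e-01 -2.770e-01]
shift total [-0.0005 -0.0014 -0.0008] rows 1 each [-0.0005 -0.0014 -0.0008]
heading 117.08 tilt rotvec/0.12 [ 0.019 -0.005  0.   ]
[ 0.69806659 -0.41105506  0.08341384] [ 1.90372666  3.17309765 -1.83077612]
```

```bash
python3 -m pendant '[[[0,0,0,0,0,0.5,0],[0,0,0,0,0,0.4,0],[0,0,0,0,0,0,0],[0,0,0,0,0,0,0],[0,0,0,0,0,0,0]]]' 
python3 - <<'E'
from h import *
from station import monitor
plan([.6452,.2411,.0845]); st=monitor.sense(); print(st["ft_torque"],st["force"])
E
```

```text
t: 11.75
tcp_pos: [0.6462, 0.2421, 0.0839]
tool_rot: [0.567, 0.824, 0.001, 0.0]
force: [2.9, 3.8, -3.0]
finger_gap: 0.113
gripper_force: 48.6
TCP [0.6462 0.2421 0.0839] t 11.75 q [ 1.960e-01  8.020e-01  1.373e+00  1.000e-03  9.640e-01 -1.690e-01]
shift total [-0.0007 -0.0016 -0.0008] rows 1 each [-0.0007 -0.0016 -0.0008]
heading 110.91 tilt rotvec/0.12 [ 0.023 -0.006  0.   ]
[ 0.83893637 -0.56956333  0.02906385] [ 2.94655247  3.81701671 -3.01382453]
```

```bash
python3 -m pendant '[[[0,0,0,0,0,0,0.4],[0,0,0,0,0,0,0.4],[0,0,0,0,0,0,0.4],[0,0,0,0,0,0,0.4],[0,0,-0.03,0,0,0,0.4],[0,0,-0.05,0,0,0,0.4],[0,0,-0.06,0,0,0,0.4],[0,0,-0.03,0,0,0,0.4],[0.06,0,0,0,0,0,0.4],[0.04,0,0,0,0,0,0.4],[0,0,0,0,0,0,0.4],[0,0,0,0,0,0,0.4]]]' 
python3 - <<'E'
from h import *
from station import monitor, eyes
plan([.58,.23,.25])
s=eyes.snapshot("wrist"); np.savez("w6.npz",**s); C=cloud(s); M=masks(s)
for b in comps(M["red"]&(C[...,2]>.095)&(C[...,2]<.115),20): v,u=np.nonzero(b); print("key red",u.mean(),v.mean(),np.median(C[b][:,2]),rectfit(C[b]))
cv2.imwrite("pics/w6.png",s["pixels"][:,:,::-1])
E
```

```text
t: 12.95
tcp_pos: [0.6163, 0.3163, 0.2197]
tool_rot: [0.567, 0.824, -0.0, 0.0]
force: [0.4, 0.2, 0.9]
finger_gap: 0.4
gripper_force: 0.0
TCP [0.6163 0.3163 0.2197] t 12.95 q [ 3.140e-01  6.470e-01  1.271e+00 -1.000e-03  1.223e+00 -5.200e-02]
shift total [-0.0846 -0.081  -0.0378] rows 2 each [-0.0423 -0.0405 -0.0189]
heading 110.94 tilt rotvec/0.12 [-0.004  0.007 -0.   ]
key red 280.10327455919395 296.02015113350126 0.10226509960958904 (array([0.64538959, 0.24199759]), array([35.83197784,  8.86134148]), -68.7701644897461)
```

View pics/w6.png

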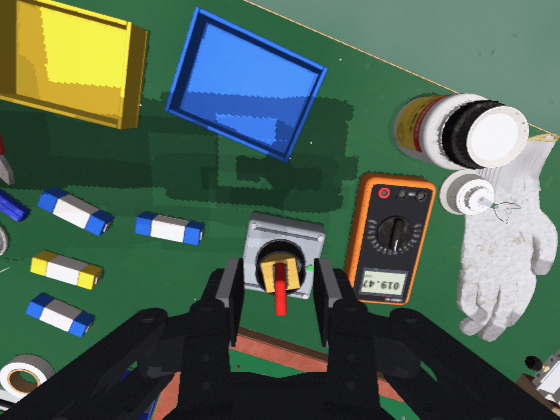

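The key at (280,295) stands in the switch, turned cw 77° (stop plus play). Four resistors are in view at left: blue (75,212), (170,227) and (60,315), yellow (66,271). I check the barrel angle and re-measure the resistors and trays.

```bash
python3 - <<'E'
from h import *
s=dict(np.load("w6.npz")); C=cloud(s); M=masks(s)
H=cv2.cvtColor(s["pixels"],cv2.COLOR_RGB2HSV).astype(int)
g=np.hypot(C[...,0]-.6455,C[...,1]-.241)<.028
br=(H[...,0]>14)&(H[...,0]<33)&(H[...,1]>90)&g&(abs(C[...,2]-.0588)<.004)
print("brass",br.sum(),rectfit(C[br]))
# dark gap edge: black disc z<.056
resistors(s)
for n in("blue","yellow"):
    for b in comps(M[n]&(C[...,0]>.2)&(C[...,1]>.28)&(C[...,2]<.06),1500):
        P=C[b]; z=P[:,2]; print(n,"tray",rectfit(P[z>.028]))
plan([.518,.2255,.12],188.8)
E
```

```text
brass 703 (array([0.64476428, 0.24218642]), array([43.40161514, 35.653759  ]), -59.22272872924805)
blue px [ 73 210] xy [0.4208 0.2145] heading 170.5 size mm [73.7 29.5]
blue px [167 228] xy [0.52   0.2308] heading 8.7 size mm [70.9 26.3]
yellow px [ 64 269] xy [0.4235 0.1407] heading 1.1 size mm [75.6 31.8]
blue tray (array([0.55292377, 0.39333334]), array([124.20093536,  92.19297791]), -2.0484466552734375)
yellow tray (array([0.39516052, 0.35792426]), array([113.81058502,  92.0932312 ]), 6.778521537780762)
TCP [0.6168 0.3155 0.2196] t 13.0 q [ 3.120e-01  6.480e-01  1.271e+00 -1.000e-03  1.223e+00 -5.100e-02]
shift total [-0.061  -0.1554  0.1246] rows 4 each [-0.0153 -0.0388  0.0311]
heading 110.86 tilt rotvec/0.12 [-0.004  0.007 -0.   ]
z turn units (+cw) -11.336 q6 end ~ -1.31
```

```bash
python3 -m pendant '[[[-0.015,-0.038,0,0,0,0,0.5],[-0.015,-0.038,0,0,0,0,0.5],[-0.015,-0.038,0.03,0,0,0,0.5],[-0.015,-0.038,0.04,0,0,0,0.5],[0,0,0.04,0,0,-0.95,0.5],[0,0,0,0,0,-0.95,0.5],[0,0,0,0,0,-0.95,0.5],[0,0,0,0,0,-0.95,0.5],[0,0,0,0,0,-0.95,0.5],[0,0,0,0,0,-0.95,0.5],[0,0,0,0,0,-0.95,0.5],[0,0,0,0,0,-0.95,0.5],[0,0,0,0,0,-0.95,0.5],[0,0,0,0,0,-0.95,0.5],[0,0,0,0,0,-0.95,0.5],[0,0,0,0,0,-0.9,0.5],[0,0,0,0,0,0,0.5],[0,0,0,0,0,0,0.5]]]' 
cat >> h.py <<'E'
def bars(zmin=.008,zmax=.03):
    """snapshot; bars from depth slab of top faces: white+coloured pixels near z=.02, one blob each"""
    from station import eyes
    s=eyes.snapshot("wrist"); C=cloud(s); M=masks(s); out=[]
    for col in ("blue","yellow"):
        m=(M[col]|M["white"])&(abs(C[...,2]-.0185)<.005)&(C[...,0]<.62)
        for b in comps(m,80):
            c,wh,a=rectfit(C[b]); fr=(M[col]&b).sum()/b.sum()
            if 55<wh[0]<78 and 15<wh[1]<27 and fr>.2: v,u=np.nonzero(b); print(col,"px",int(u.mean()),int(v.mean()),"xy",c.round(4),"size",wh.round(1),"heading",round(a%180,1)); out.append((col,c,a))
    return s
E
python3 - <<'E'
from h import *
s=bars(); plan([.519,.2275,.018],188.7)
E
```

```text
t: 14.8
tcp_pos: [0.5208, 0.2269, 0.1317]
tool_rot: [-0.075, 0.997, -0.0, 0.0]
force: [0.4, -0.1, -0.2]
finger_gap: 0.503
gripper_force: 0.0
blue px 66 47 xy [0.4266 0.068 ] size [66.8 21.2] heading 170.8
blue px 275 66 xy [0.4182 0.2087] size [70.9 19.7] heading 170.4
yellow px 164 53 xy [0.4216 0.1332] size [70.2 20.4] heading 1.4
TCP [0.5206 0.2271 0.1317] t 14.85 q [ 0.215  0.607  1.677 -0.     0.857 -1.508]
shift total [0.0019 0.0009 0.1421] rows 3 each [0.0006 0.0003 0.0474]
heading -171.31 tilt rotvec/0.12 [-0.001 -0.    -0.   ]
z turn units (+cw) -0.001 q6 end ~ 4.97
```

```bash
python3 - <<'E'
from h import *
from station import eyes
s=eyes.snapshot("wrist"); np.savez("w7.npz",**s); resistors(s); print(proj(s,[[.519,.2275,.02]])[0])
C=cloud(s);M=masks(s)
for b in comps(M["blue"]&(C[...,0]>.46)&(C[...,0]<.58)&(abs(C[...,1]-.2275)<.05)&(C[...,2]<.03),10): print(C[b].mean(0).round(4),b.sum(),np.percentile(C[b],[1,99],0).round(3).tolist())
E
```

```text
blue px [67 46] xy [0.4255 0.0696] heading 169.5 size mm [65.2 23.3]
blue px [274  67] xy [0.4179 0.2088] heading 170.3 size mm [69.  19.8]
blue px [277 210] xy [0.5185 0.226 ] heading 8.5 size mm [70.9 19.7]
yellow px [164  54] xy [0.421  0.1339] heading 0.9 size mm [68.6 21.4]
[[278.95060684 212.40798654]]
[0.4925 0.2221 0.0178] 604 [[0.484, 0.212, -0.001], [0.502, 0.232, 0.02]]
[0.5456 0.23   0.0182] 469 [[0.537, 0.22, -0.001], [0.558, 0.24, 0.02]]
```

```bash
python3 -m pendant '[[[0.002,-0.001,0.04,0,0,0,0.5],[0,0,0.04,0,0,0,0.5],[0,0,0.04,0,0,0,0.5],[0,0,0.021,0,0,0,0.5],[0,0,0,0,0,0,0.5],[0,0,0,0,0,0,0.3],[0,0,0,0,0,0,0.1],[0,0,0,0,0,0,0.1],[0,0,0,0,0,0,0.1],[0,0,0,0,0,0,0.1],[0,0,0,0,0,0,0.1],[0,0,-0.04,0,0,0,0.1],[0,0,-0.05,0,0,0,0.1],[0,0,-0.05,0,0,0,0.1],[0,0,0,0,0,0,0.1],[0,0,0,0,0,0,0.1]]]' 50
python3 - <<'E'
from h import *
a=np.radians(-2); e=np.array([np.cos(a),np.sin(a)]); c=np.array([.553,.3933])
for k in(-.027,.027,0): print(c+k*e)
plan([*(c-.027*e),.13],88)
E
```

```text
t: 16.5
tcp_pos: [0.5191, 0.2269, 0.1318]
tool_rot: [-0.077, 0.997, 0.0, 0.001]
force: [-0.6, 0.5, -1.1]
finger_gap: 0.22
gripper_force: 50.8
[0.52601645 0.39424229]
[0.57998355 0.39235771]
[0.553  0.3933]
TCP [0.5191 0.2269 0.1318] t 16.5 q [ 0.215  0.605  1.682 -0.     0.852 -1.511]
shift total [-0.0408  0.2054  0.0023] rows 4 each [-0.0102  0.0513  0.0006]
heading -171.13 tilt rotvec/0.12 [ 0.001  0.017 -0.   ]
z turn units (+cw) -11.509 q6 end ~ 3.82
```

```bash
python3 -m pendant '[[[-0.0102,0.0513,0,0,0,0,0.1],[-0.0102,0.0513,0,0,0,0,0.1],[-0.0102,0.0513,0,0,0,0,0.1],[-0.0102,0.0513,0,0,0,0,0.1],[0,0,0,0,0,0.98,0.1],[0,0,0,0,0,0.98,0.1],[0,0,0,0,0,0.98,0.1],[0,0,0,0,0,0.98,0.1],[0,0,0,0,0,0.98,0.1],[0,0,0,0,0,0.98,0.1],[0,0,0,0,0,0.98,0.1],[0,0,0,0,0,0.98,0.1],[0,0,0,0,0,0.98,0.1],[0,0,0,0,0,0.98,0.1],[0,0,0,0,0,0.98,0.1],[0,0,0,0,0,0.98,0.1],[0,0,0,0,0,0.98,0.1],[0,0,0,0,0,0.98,0.1],[0,0,0,0,0,0.95,0.1],[0,0,0,0,0,0,0.1]]]'
python3 - <<'E'
from h import *
plan([.526,.3942,.026],88)
E
```

```text
t: 18.5
tcp_pos: [0.5244, 0.3932, 0.1283]
tool_rot: [0.719, 0.695, -0.002, -0.001]
force: [0.3, 0.1, 0.3]
finger_gap: 0.217
gripper_force: 50.7
TCP [0.5244 0.3932 0.1283] t 18.5 q [ 0.473  0.708  1.443 -0.     0.996  0.508]
shift total [0.0016 0.0025 0.1278] rows 3 each [0.0005 0.0008 0.0426]
heading 88.01 tilt rotvec/0.12 [-0.036  0.02  -0.   ]
z turn units (+cw) 0.001 q6 end ~ 0.68
```

```bash
python3 -m pendant '[[[0.0016,0.0025,0,0,0,0,0.1],[0,0,0.04,0,0,0,0.1],[0,0,0.04,0,0,0,0.1],[0,0,0.03,0,0,0,0.1],[0,0,0.017,0,0,0,0.1],[0,0,0,0,0,0,0.1],[0,0,0,0,0,0,0.1],[0,0,0,0,0,0,0.32],[0,0,0,0,0,0,0.32],[0,0,0,0,0,0,0.32],[0,0,0,0,0,0,0.32],[0,0,-0.04,0,0,0,0.32],[0,0,-0.05,0,0,0,0.32],[0,0,-0.05,0,0,0,0.5],[0,0,-0.05,0,0,0,0.5],[0,0,0,0,0,0,0.5]]]'
python3 - <<'E'
from h import *
plan([.4187,.2085,.13],170.3)
E
```

```text
t: 20.1
tcp_pos: [0.5315, 0.3973, 0.1886]
tool_rot: [0.719, 0.695, 0.007, 0.002]
force: [1.7, 1.0, -0.5]
finger_gap: 0.502
gripper_force: 0.0
TCP [0.5315 0.3973 0.1886] t 20.1 q [0.474 0.637 1.393 0.    1.098 0.508]
shift total [-0.2412 -0.1336  0.07  ] rows 5 each [-0.0482 -0.0267  0.014 ]
heading 88.02 tilt rotvec/0.12 [ 0.103 -0.057 -0.   ]
z turn units (+cw) -11.967 q6 end ~ -0.94
```

```bash
python3 -m pendant '[[[-0.0482,-0.0267,0,0,0,0,0.5],[-0.0482,-0.0267,0,0,0,0,0.5],[-0.0482,-0.0267,0,0,0,0,0.5],[-0.0482,-0.0267,0.02,0,0,0,0.5],[-0.0482,-0.0267,0.025,0,0,-1,0.5],[0,0,0.025,0,0,-1,0.5],[0,0,0,0,0,-1,0.5],[0,0,0,0,0,-1,0.5],[0,0,0,0,0,-1,0.5],[0,0,0,0,0,-1,0.5],[0,0,0,0,0,-1,0.5],[0,0,0,0,0,-1,0.5],[0,0,0,0,0,-1,0.5],[0,0,0,0,0,-1,0.5],[0,0,0,0,0,-1,0.5],[0,0,0,0,0,-0.97,0.5],[0,0,0,0,0,0,0.5],[0,0,0,0,0,0,0.5]]]' 
python3 - <<'E'
from h import *
from station import eyes
s=eyes.snapshot("wrist"); np.savez("w8.npz",**s); resistors(s); plan([.4182,.2087,.018],170.4)
E
```

```text
t: 21.9
tcp_pos: [0.4141, 0.2062, 0.1251]
tool_rot: [0.086, 0.996, -0.0, -0.0]
force: [0.2, 0.2, 0.3]
finger_gap: 0.501
gripper_force: 0.0
blue px [282 217] xy [0.4163 0.2089] heading 170.3 size mm [71.8 19.8]
blue px [110 253] xy [0.4221 0.0699] heading 170.2 size mm [73.4 27.6]
yellow px [187 236] xy [0.4187 0.1341] heading 0.2 size mm [72.3 24.4]
TCP [0.4142 0.2062 0.1252] t 21.95 q [ 0.22   0.52   1.943 -0.     0.679 -1.18 ]
shift total [-0.0044  0.0039  0.134 ] rows 3 each [-0.0015  0.0013  0.0447]
heading 170.18 tilt rotvec/0.12 [-0.001 -0.002 -0.   ]
z turn units (+cw) -0.031 q6 end ~ -0.94
```

```bash
python3 -m pendant '[[[-0.004,0.004,0.04,0,0,0,0.5],[0,0,0.04,0,0,0,0.5],[0,0,0.034,0,0,0,0.5],[0,0,0.02,0,0,0,0.5],[0,0,0,0,0,0,0.5],[0,0,0,0,0,0,0.3],[0,0,0,0,0,0,0.1],[0,0,0,0,0,0,0.1],[0,0,0,0,0,0,0.1],[0,0,0,0,0,0,0.1],[0,0,0,0,0,0,0.1],[0,0,-0.04,0,0,0,0.1],[0,0,-0.05,0,0,0,0.1],[0,0,-0.05,0,0,0,0.1],[0,0,0,0,0,0,0.1],[0,0,0,0,0,0,0.1]]]' 50
python3 - <<'E'
from h import *
plan([.58,.3924,.13],88)
E
```

```text
t: 23.55
tcp_pos: [0.4184, 0.209, 0.131]
tool_rot: [0.085, 0.996, 0.0, 0.001]
force: [0.3, -0.2, -1.4]
finger_gap: 0.219
gripper_force: 49.6
TCP [0.4184 0.209  0.131 ] t 23.55 q [ 0.224  0.513  1.928 -0.     0.698 -1.178]
shift total [-0.1605  0.26    0.0018] rows 5 each [-0.0321  0.052   0.0004]
heading 170.3 tilt rotvec/0.12 [ 0.008  0.018 -0.   ]
z turn units (+cw) 11.97 q6 end ~ 0.63
```

```bash
python3 -m pendant '[[[-0.0321,0.052,0,0,0,0,0.1],[-0.0321,0.052,0,0,0,0,0.1],[-0.0321,0.052,0,0,0,0,0.1],[-0.0321,0.052,0,0,0,0,0.1],[-0.0321,0.052,0,0,0,0,0.1],[0,0,0,0,0,1,0.1],[0,0,0,0,0,1,0.1],[0,0,0,0,0,1,0.1],[0,0,0,0,0,1,0.1],[0,0,0,0,0,1,0.1],[0,0,0,0,0,1,0.1],[0,0,0,0,0,1,0.1],[0,0,0,0,0,1,0.1],[0,0,0,0,0,1,0.1],[0,0,0,0,0,1,0.1],[0,0,0,0,0,1,0.1],[0,0,0,0,0,0.97,0.1],[0,0,0,0,0,0,0.1],[0,0,0,0,0,0,0.1]]]'
python3 - <<'E'
from h import *
from station import eyes
s=eyes.snapshot("wrist"); np.savez("w9.npz",**s); cv2.imwrite("pics/w9.png",s["pixels"][:,:,::-1])
plan([.58,.3924,.028],88)
E
```

```text
t: 25.45
tcp_pos: [0.5788, 0.3918, 0.128]
tool_rot: [0.719, 0.696, -0.002, -0.001]
force: [0.5, -0.5, -0.8]
finger_gap: 0.221
gripper_force: 49.6
TCP [0.579  0.3919 0.1284] t 25.5 q [ 0.436  0.758  1.32  -0.     1.066  0.469]
shift total [0.0008 0.0016 0.1255] rows 3 each [0.0003 0.0005 0.0418]
heading 88.12 tilt rotvec/0.12 [-0.02  0.01 -0.  ]
z turn units (+cw) 0.017 q6 end ~ 0.63
```

View pics/w9.png

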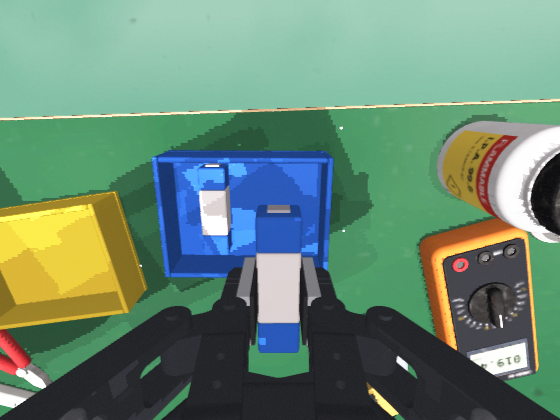

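The first bar lies in the blue tray at (213,208), parallel to the short walls, and the second is held above the right half. I lower it.

```bash
python3 -m pendant '[[[0.001,0.002,0,0,0,0,0.1],[0,0,0.04,0,0,0,0.1],[0,0,0.04,0,0,0,0.1],[0,0,0.03,0,0,0,0.1],[0,0,0.017,0,0,0,0.1],[0,0,0,0,0,0,0.1],[0,0,0,0,0,0,0.1],[0,0,0,0,0,0,0.32],[0,0,0,0,0,0,0.32],[0,0,0,0,0,0,0.32],[0,0,0,0,0,0,0.32],[0,0,-0.04,0,0,0,0.32],[0,0,-0.05,0,0,0,0.32],[0,0,-0.05,0,0,0,0.5],[0,0,-0.05,0,0,0,0.5],[0,0,0,0,0,0,0.5],[0,0,0,0,0,0,0.5]]]'
python3 - <<'E'
from h import *
plan([.424,.0695,.13],170.5)
E
```

```text
t: 27.2
tcp_pos: [0.5818, 0.3933, 0.1824]
tool_rot: [0.719, 0.695, 0.002, 0.001]
force: [-0.6, 0.5, -0.1]
finger_gap: 0.498
gripper_force: 0.0
TCP [0.5818 0.3933 0.1824] t 27.2 q [ 0.436  0.698  1.279 -0.     1.161  0.471]
shift total [-0.4115 -0.1833  0.0644] rows 8 each [-0.0514 -0.0229  0.008 ]
heading 88.01 tilt rotvec/0.12 [ 0.025 -0.012  0.   ]
z turn units (+cw) -11.998 q6 end ~ -1.24
```

```bash
python3 -m pendant '[[[-0.0514,-0.0229,0,0,0,0,0.5],[-0.0514,-0.0229,0,0,0,0,0.5],[-0.0514,-0.0229,0,0,0,0,0.5],[-0.0514,-0.0229,0,0,0,0,0.5],[-0.0514,-0.0229,0,0,0,0,0.5],[-0.0514,-0.0229,0,0,0,0,0.5],[-0.0514,-0.0229,0,0,0,0,0.5],[-0.0514,-0.0229,0,0,0,-1,0.5],[0,0,0.03,0,0,-1,0.5],[0,0,0.034,0,0,-1,0.5],[0,0,0,0,0,-1,0.5],[0,0,0,0,0,-1,0.5],[0,0,0,0,0,-1,0.5],[0,0,0,0,0,-1,0.5],[0,0,0,0,0,-1,0.5],[0,0,0,0,0,-1,0.5],[0,0,0,0,0,-1,0.5],[0,0,0,0,0,-1,0.5],[0,0,0,0,0,-1,0.5],[0,0,0,0,0,0,0.5]]]' 
python3 - <<'E'
from h import *
from station import eyes
s=eyes.snapshot("wrist"); np.savez("w10.npz",**s); resistors(s); plan([.424,.0690,.018],170.5)
E
```

```text
t: 29.2
tcp_pos: [0.4221, 0.0695, 0.1283]
tool_rot: [0.083, 0.997, 0.0, -0.002]
force: [-0.2, -1.0, -0.7]
finger_gap: 0.495
gripper_force: 0.0
blue px [276 215] xy [0.4226 0.0681] heading 170.9 size mm [71.6 19.8]
yellow px [357 198] xy [0.4192 0.1313] heading 1.2 size mm [71.9 22. ]
TCP [0.4222 0.0695 0.1284] t 29.25 q [-0.099  0.485  2.023 -0.     0.636 -1.502]
shift total [-0.0027 -0.0002  0.138 ] rows 3 each [-0.0009 -0.0001  0.046 ]
heading 170.37 tilt rotvec/0.12 [-0.002 -0.024 -0.   ]
z turn units (+cw) -0.019 q6 end ~ -1.24
```

```bash
python3 -m pendant '[[[-0.002,-0.001,0.04,0,0,0,0.5],[0,0,0.04,0,0,0,0.5],[0,0,0.038,0,0,0,0.5],[0,0,0.02,0,0,0,0.5],[0,0,0,0,0,0,0.5],[0,0,0,0,0,0,0.3],[0,0,0,0,0,0,0.1],[0,0,0,0,0,0,0.1],[0,0,0,0,0,0,0.1],[0,0,0,0,0,0,0.1],[0,0,0,0,0,0,0.1],[0,0,-0.04,0,0,0,0.1],[0,0,-0.05,0,0,0,0.1],[0,0,-0.05,0,0,0,0.1],[0,0,0,0,0,0,0.1],[0,0,0,0,0,0,0.1]]]' 50
python3 - <<'E'
from h import *
plan([.553,.3933,.13],88)
E
```

```text
t: 30.85
tcp_pos: [0.4252, 0.0683, 0.1317]
tool_rot: [0.083, 0.997, -0.0, 0.001]
force: [-0.2, -0.3, 0.8]
finger_gap: 0.221
gripper_force: 49.4
TCP [0.4252 0.0683 0.1317] t 30.85 q [-0.101  0.479  2.018 -0.     0.642 -1.506]
shift total [-0.0906  0.427   0.0024] rows 7 each [-0.0129  0.061   0.0003]
heading 170.51 tilt rotvec/0.12 [0.001 0.021 0.   ]
z turn units (+cw) 12.0 q6 end ~ 0.65
```

```bash
python3 -m pendant '[[[-0.0129,0.061,0,0,0,0,0.1],[-0.0129,0.061,0,0,0,0,0.1],[-0.0129,0.061,0,0,0,0,0.1],[-0.0129,0.061,0,0,0,0,0.1],[-0.0129,0.061,0,0,0,0,0.1],[-0.0129,0.061,0,0,0,0,0.1],[-0.0129,0.061,0,0,0,1,0.1],[0,0,0,0,0,1,0.1],[0,0,0,0,0,1,0.1],[0,0,0,0,0,1,0.1],[0,0,0,0,0,1,0.1],[0,0,0,0,0,1,0.1],[0,0,0,0,0,1,0.1],[0,0,0,0,0,1,0.1],[0,0,0,0,0,1,0.1],[0,0,0,0,0,1,0.1],[0,0,0,0,0,1,0.1],[0,0,0,0,0,1,0.1],[0,0,0,0,0,0,0.1],[0,0,0,0,0,0,0.1]]]'
python3 - <<'E'
from h import *
from station import eyes
s=eyes.snapshot("wrist"); np.savez("w11.npz",**s); C=cloud(s); M=masks(s)
for b in comps(M["white"]&(abs(C[...,2]-.022)<.006)&(abs(C[...,0]-.553)<.06)&(abs(C[...,1]-.393)<.045),30): print("white mid",C[b].mean(0).round(4),b.sum(),rectfit(C[b]))
plan([.553,.3933,.048],88)
E
```

```text
t: 32.85
tcp_pos: [0.5515, 0.3928, 0.1287]
tool_rot: [0.718, 0.696, -0.002, -0.001]
force: [-0.2, 0.3, -0.1]
finger_gap: 0.215
gripper_force: 49.5
white mid [0.5269 0.3975 0.0227] 950 (array([0.52803339, 0.39554785]), array([35.55163956, 19.85229111]), 87.16978454589844)
white mid [0.5814 0.3945 0.0226] 1177 (array([0.58171777, 0.39389508]), array([35.73480606, 19.76806259]), 88.05828094482422)
TCP [0.5517 0.3929 0.1292] t 32.9 q [ 0.454  0.731  1.383 -0.     1.031  0.487]
shift total [0.0006 0.0019 0.1015] rows 2 each [0.0003 0.0009 0.0508]
heading 88.12 tilt rotvec/0.12 [-0.021  0.011 -0.   ]
z turn units (+cw) 0.017 q6 end ~ 0.65
```

```bash
python3 -m pendant '[[[0,0.0037,0,0,0,0,0.1],[0,0,0.04,0,0,0,0.1],[0,0,0.04,0,0,0,0.1],[0,0,0.027,0,0,0,0.1],[0,0,0,0,0,0,0.1],[0,0,0,0,0,0,0.1],[0,0,0,0,0,0,0.32],[0,0,0,0,0,0,0.32],[0,0,0,0,0,0,0.32],[0,0,0,0,0,0,0.32],[0,0,-0.04,0,0,0,0.32],[0,0,-0.05,0,0,0,0.32],[0,0,-0.05,0,0,0,0.5],[0,0,-0.05,0,0,0,0.5],[0,0,0,0,0,0,0.5],[0,0,0,0,0,0,0.5]]]'
python3 - <<'E'
from h import *
plan([.421,.1325,.13],181)
E
```

```text
t: 34.5
tcp_pos: [0.5558, 0.3935, 0.1992]
tool_rot: [0.719, 0.695, 0.002, 0.001]
force: [-0.0, -0.5, -0.2]
finger_gap: 0.499
gripper_force: 0.0
TCP [0.5558 0.3935 0.1992] t 34.5 q [ 0.452  0.651  1.327 -0.     1.16   0.487]
shift total [-0.3321 -0.1574  0.0855] rows 7 each [-0.0474 -0.0225  0.0122]
heading 88.01 tilt rotvec/0.12 [ 0.025 -0.013 -0.   ]
z turn units (+cw) 12.655 q6 end ~ 1.86
```

```bash
python3 -m pendant '[[[-0.0474,-0.0225,0,0,0,0,0.5],[-0.0474,-0.0225,0,0,0,0,0.5],[-0.0474,-0.0225,0,0,0,0,0.5],[-0.0474,-0.0225,0,0,0,0,0.5],[-0.0474,-0.0225,0.02,0,0,0,0.5],[-0.0474,-0.0225,0.02,0,0,0,0.5],[-0.0474,-0.0225,0.02,0,0,-1,0.5],[0,0,0.026,0,0,-1,0.5],[0,0,0,0,0,-1,0.5],[0,0,0,0,0,-1,0.5],[0,0,0,0,0,-1,0.5],[0,0,0,0,0,-1,0.5],[0,0,0,0,0,-1,0.5],[0,0,0,0,0,-1,0.5],[0,0,0,0,0,-1,0.5],[0,0,0,0,0,-1,0.5],[0,0,0,0,0,-1,0.5],[0,0,0,0,0,-1,0.5],[0,0,0,0,0,-1,0.5],[0,0,0,0,0,-0.5,0.5]]]' 
python3 - <<'E'
from h import *
from station import eyes
s=eyes.snapshot("wrist"); np.savez("w12.npz",**s); resistors(s); plan([.4203,.1323,.018],181)
E
```

```text
t: 36.5
tcp_pos: [0.4187, 0.1323, 0.1274]
tool_rot: [-0.009, 1.0, -0.0, -0.002]
force: [-0.0, -0.5, -0.2]
finger_gap: 0.502
gripper_force: 0.0
yellow px [278 216] xy [0.4193 0.1329] heading 1.0 size mm [72.  19.6]
TCP [0.4188 0.1323 0.1274] t 36.55 q [ 0.05   0.497  1.996 -0.     0.652 -1.539]
shift total [-0.0024  0.      0.1367] rows 3 each [-0.0008  0.      0.0456]
heading -178.94 tilt rotvec/0.12 [-0.001 -0.03  -0.   ]
z turn units (+cw) 0.009 q6 end ~ 5.0
```

```bash
python3 -m pendant '[[[-0.002,0.0005,0.04,0,0,0,0.5],[0,0,0.04,0,0,0,0.5],[0,0,0.037,0,0,0,0.5],[0,0,0.02,0,0,0,0.5],[0,0,0,0,0,0,0.5],[0,0,0,0,0,0,0.3],[0,0,0,0,0,0,0.1],[0,0,0,0,0,0,0.1],[0,0,0,0,0,0,0.1],[0,0,0,0,0,0,0.1],[0,0,0,0,0,0,0.1],[0,0,-0.04,0,0,0,0.1],[0,0,-0.05,0,0,0,0.1],[0,0,-0.05,0,0,0,0.1],[0,0,0,0,0,0,0.1],[0,0,0,0,0,0,0.1]]]' 50
python3 - <<'E'
from h import *
plan([.3895,.3575,.13],96.7)
E
```

```text
t: 38.15
tcp_pos: [0.4221, 0.1328, 0.1318]
tool_rot: [-0.007, 1.0, 0.0, 0.001]
force: [-0.1, -0.2, -0.9]
finger_gap: 0.221
gripper_force: 49.8
TCP [0.4221 0.1328 0.1318] t 38.15 q [ 0.051  0.489  1.989  0.     0.661 -1.534]
shift total [0.0368 0.2814 0.0021] rows 5 each [0.0074 0.0563 0.0004]
heading -179.18 tilt rotvec/0.12 [ 0.001  0.021 -0.   ]
z turn units (+cw) 12.235 q6 end ~ 6.91
```

```bash
python3 -m pendant '[[[0.0074,0.0563,0,0,0,0,0.1],[0.0074,0.0563,0,0,0,0,0.1],[0.0074,0.0563,0,0,0,0,0.1],[0.0074,0.0563,0,0,0,0,0.1],[0.0074,0.0563,0,0,0,0.94,0.1],[0,0,0,0,0,0.94,0.1],[0,0,0,0,0,0.94,0.1],[0,0,0,0,0,0.94,0.1],[0,0,0,0,0,0.94,0.1],[0,0,0,0,0,0.94,0.1],[0,0,0,0,0,0.94,0.1],[0,0,0,0,0,0.94,0.1],[0,0,0,0,0,0.94,0.1],[0,0,0,0,0,0.94,0.1],[0,0,0,0,0,0.94,0.1],[0,0,0,0,0,0.94,0.1],[0,0,0,0,0,0.94,0.1],[0,0,0,0,0,0,0.1],[0,0,0,0,0,0,0.1]]]'
python3 - <<'E'
from h import *
plan([.3895,.3575,.026],96.7)
E
```

```text
t: 40.05
tcp_pos: [0.3882, 0.357, 0.1295]
tool_rot: [0.663, 0.749, -0.001, -0.0]
force: [-0.2, -0.5, -0.9]
finger_gap: 0.218
gripper_force: 49.8
TCP [0.3882 0.357  0.1295] t 40.05 q [ 0.532  0.572  1.779 -0.     0.794  0.411]
shift total [0.0006 0.0021 0.1293] rows 3 each [0.0002 0.0007 0.0431]
heading 96.93 tilt rotvec/0.12 [-0.024  0.011 -0.   ]
z turn units (+cw) 0.033 q6 end ~ 0.63
```

Lower, release, then rise and view everything.

```bash
python3 -m pendant '[[[0.0006,0.002,0,0,0,0,0.1],[0,0,0.04,0,0,0,0.1],[0,0,0.04,0,0,0,0.1],[0,0,0.03,0,0,0,0.1],[0,0,0.018,0,0,0,0.1],[0,0,0,0,0,0,0.1],[0,0,0,0,0,0,0.1],[0,0,0,0,0,0,0.35],[0,0,0,0,0,0,0.35],[0,0,0,0,0,0,0.35],[0,0,0,0,0,0,0.35],[0,0,-0.04,0,0,0,0.35],[0,0,-0.06,0,0,0,0.35],[0,0,-0.06,0,0,0,0.4],[0,0,-0.06,0,0,0,0.4],[0,0,-0.05,0,0,0,0.4],[0,0.055,0,0,0,0,0.4],[0,0.055,0,0,0,0,0.4],[0,0,0,0,0,0,0.4],[0,0,0,0,0,0,0.4]]]'
python3 - <<'E'
from h import *
from station import eyes
s=eyes.snapshot("wrist"); np.savez("w13.npz",**s); cv2.imwrite("pics/w13.png",s["pixels"][:,:,::-1])
C=cloud(s); M=masks(s)
for b in comps(M["red"]&(C[...,2]>.095)&(C[...,2]<.115),20): print("key red",np.median(C[b][:,2]),rectfit(C[b]))
plan([.645,.242,.16],111.1)
E
```

```text
t: 42.05
tcp_pos: [0.4781, 0.3682, 0.2442]
tool_rot: [0.664, 0.747, -0.0, -0.0]
force: [-0.4, 0.1, 0.2]
finger_gap: 0.403
gripper_force: 0.0
TCP [0.4769 0.3681 0.2439] t 42.1 q [0.472 0.499 1.491 0.    1.154 0.353]
shift total [-0.1813  0.1903  0.1046] rows 5 each [-0.0363  0.0381  0.0209]
heading 96.78 tilt rotvec/0.12 [-0.019  0.005  0.   ]
z turn units (+cw) -2.083 q6 end ~ -0.01
```

View pics/w13.png

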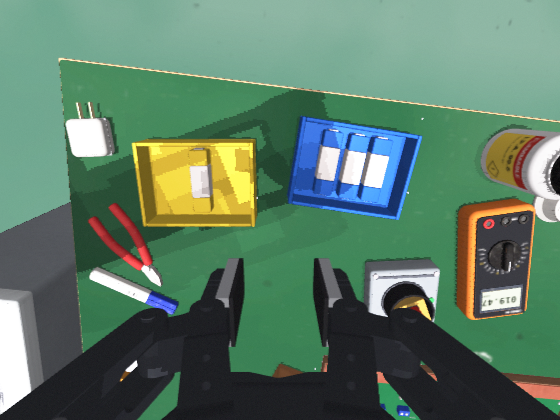

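All four bars are flat in their trays: blue at (328,163), (352,166), (377,170), yellow at (200,181). There is a yellow/white patch at (128,372), so I check that nothing loose remains.

```bash
python3 - <<'E'
from h import *
from station import eyes
s=dict(np.load("w13.npz")); C=cloud(s)
for p in((125,376),(133,367),(145,362)): print(p,s["pixels"][p[1],p[0]],C[p[1],p[0]].round(3),ray(s,p,.02)[0].round(3))
s=eyes.snapshot("scene"); np.savez("scene1.npz",**s); cv2.imwrite("pics/sc1.png",cv2.resize(s["pixels"][120:360,200:480,::-1],None,fx=2.4,fy=2.4,interpolation=cv2.INTER_CUBIC))
E
```

```text
(125, 376) [104  69  27] [0.296 0.065 0.012] [0.3   0.074 0.02 ]
(133, 367) [255 255 255] [0.322 0.115 0.044] [0.311 0.091 0.02 ]
(145, 362) [41 41 47] [0.434 0.363 0.287] [0.327 0.101 0.02 ]
```

View pics/sc1.png

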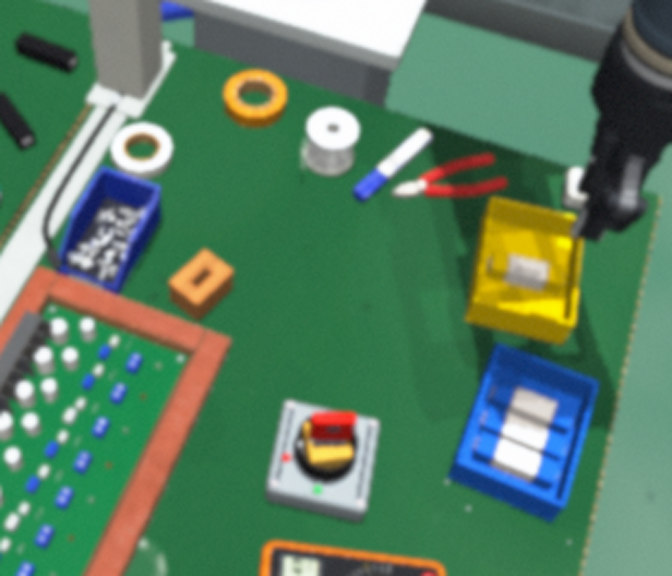

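The patch was the orange tape and the wire spool. No loose resistor remains, and the key stands in the switch with its pointer at the red dot. Back to the key.

```bash
python3 -m pendant '[[[-0.0363,0.0381,0,0,0,0,0.4],[-0.0363,0.0381,0,0,0,0,0.4],[-0.0363,0.0381,0,0,0,0,0.4],[-0.0363,0.0381,0.02,0,0,0,0.4],[-0.0363,0.0381,0.02,0,0,-0.7,0.4],[0,0,0.02,0,0,-0.7,0.4],[0,0,0.02,0,0,-0.7,0.4],[0,0,0.02,0,0,0,0.4],[0,0,0,0,0,0,0.4],[0,0,0,0,0,0,0.4]]]' 
python3 - <<'E'
from h import *
from station import eyes
s=eyes.snapshot("wrist"); C=cloud(s); M=masks(s)
for b in comps(M["red"]&(C[...,2]>.099)&(C[...,2]<.115)&(abs(C[...,0]-.645)<.05),20): v,u=np.nonzero(b);print("key red",u.mean(),v.mean(),np.median(C[b][:,2]),rectfit(C[b]))
plan([.646,.2418,.084],111.1)
E
```

```text
t: 43.15
tcp_pos: [0.6453, 0.2428, 0.1644]
tool_rot: [0.564, 0.825, -0.001, -0.001]
force: [0.6, -0.7, 0.5]
finger_gap: 0.401
gripper_force: 0.0
key red 279.4529331514325 237.35470668485675 0.10235591054171861 (array([0.64551331, 0.24219156]), array([35.05915451,  9.52270699]), -66.90378761291504)
TCP [0.6461 0.243  0.1652] t 43.2 q [ 0.198  0.702  1.325  0.     1.114 -0.173]
shift total [-0.0014 -0.0007  0.1015] rows 2 each [-0.0007 -0.0003  0.0508]
heading 111.28 tilt rotvec/0.12 [ 0.004  0.    -0.   ]
z turn units (+cw) 0.026 q6 end ~ -0.01
```

```bash
python3 -m pendant '[[[-0.001,-0.0005,0.04,0,0,0,0.4],[0,0,0.04,0,0,0,0.4],[0,0,0.021,0,0,0,0.4],[0,0,0,0,0,0,0.4],[0,0,0,0,0,0,0.4],[0,0,0,0,0,0,0.2],[0,0,0,0,0,0,0],[0,0,0,0,0,0,0],[0,0,0,0,0,0,0],[0,0,0,0,0,0,0],[0,0,0,0,0,0,0],[0,0,0,0,0,0,0]]]' 50
python3 -m pendant '[[[0,0,0,0,0,-0.75,0],[0,0,0,0,0,-0.75,0],[0,0,0,0,0,-0.75,0],[0,0,0,0,0,-0.75,0],[0,0,0,0,0,-0.75,0],[0,0,0,0,0,-0.75,0],[0,0,0,0,0,-0.75,0],[0,0,0,0,0,-0.75,0],[0,0,0,0,0,-0.75,0],[0,0,0,0,0,-0.75,0],[0,0,0,0,0,-0.75,0],[0,0,0,0,0,-0.75,0],[0,0,0,0,0,-0.75,0],[0,0,0,0,0,-0.75,0],[0,0,0,0,0,-0.75,0],[0,0,0,0,0,-0.75,0],[0,0,0,0,0,-0.4,0],[0,0,0,0,0,0,0],[0,0,0,0,0,0,0],[0,0,0,0,0,0,0]]]'
python3 - <<'E'
from h import *
from station import monitor
plan([.6452,.2411,.0845],188.4); st=monitor.sense(); print(st["ft_torque"],st["force"])
E
```

```text
t: 44.4
tcp_pos: [0.6469, 0.2417, 0.0858]
tool_rot: [0.565, 0.825, 0.001, 0.001]
force: [-1.5, -1.4, 6.7]
finger_gap: 0.109
gripper_force: 50.4
t: 46.4
tcp_pos: [0.6467, 0.2412, 0.0858]
tool_rot: [-0.144, 0.99, -0.0, 0.001]
force: [-2.1, -2.5, 6.5]
finger_gap: 0.111
gripper_force: 50.5
TCP [0.6467 0.2412 0.0858] t 46.4 q [ 1.960e-01  8.000e-01  1.370e+00 -1.000e-03  9.700e-01 -1.663e+00]
shift total [0.0019 0.0005 0.0016] rows 1 each [0.0019 0.0005 0.0016]
heading -163.49 tilt rotvec/0.12 [-0.009  0.01   0.   ]
z turn units (+cw) 1.18 q6 end ~ 4.92
[-0.34076217  0.42559713 -0.02520125] [-2.11013915 -2.46691323  6.51542136]
```

```bash
python3 -m pendant '[[[0,0,0,0,0,-0.4,0],[0,0,0,0,0,-0.3,0],[0,0,0,0,0,0,0],[0,0,0,0,0,0,0],[0,0,0,0,0,0,0],[0,0,0,0,0,0,0]]]'
python3 - <<'E'
from h import *
from station import monitor
plan([.6452,.2411,.0845],188.4); st=monitor.sense(); print(st["ft_torque"],st["force"])
E
```

```text
t: 47.0
tcp_pos: [0.6469, 0.2409, 0.0858]
tool_rot: [-0.184, 0.983, -0.0, 0.001]
force: [-2.0, -2.6, 6.2]
finger_gap: 0.109
gripper_force: 50.5
TCP [0.6469 0.2409 0.0858] t 47.0 q [ 1.950e-01  8.000e-01  1.370e+00 -1.000e-03  9.700e-01 -1.745e+00]
shift total [0.0019 0.001  0.0016] rows 1 each [0.0019 0.001  0.0016]
heading -158.78 tilt rotvec/0.12 [-0.009  0.01  -0.   ]
z turn units (+cw) 1.865 q6 end ~ 4.92
[-0.4169745   0.35979619 -0.37085209] [-1.96917381 -2.55691432  6.21524261]
```

At the hard stop (−0.37 N m). I relax slightly and pull straight out.

```bash
python3 -m pendant '[[[0,0,0,0,0,0.5,0],[0,0,0,0,0,0.5,0],[0,0,0,0,0,0,0],[0,0,-0.01,0,0,0,0],[0,0,-0.01,0,0,0,0],[0,0,-0.015,0,0,0,0],[0,0,-0.02,0,0,0,0],[0,0,-0.03,0,0,0,0],[0,0,-0.03,0,0,0,0],[0.03,0,0,0,0,0,0],[0.05,0,0,0,0,0,0],[0.03,0,0,0,0,0,0],[0,0,0,0,0,0,0],[0,0,0,0,0,0,0]]]'
python3 - <<'E'
from h import *
from station import monitor,eyes
s=eyes.snapshot("wrist"); np.savez("w14.npz",**s); cv2.imwrite("pics/w14.png",s["pixels"][:,:,::-1])
C=cloud(s); M=masks(s); st=monitor.sense(); Rt=R.from_quat(st["tool_rot"])
I=np.indices((420,560))[1]
b=max(comps(M["red"]&(I>240)&(I<320)&(C[...,2]>.12),50),key=np.sum)
P=Rt.inv().apply(C[b]-st["tcp_pos"]); T=P[P[:,2]<np.percentile(P[:,2],5)+.003]
print("top z",np.percentile(P[:,2],5).round(4),"x",np.percentile(T[:,0],[1,99]).round(4),"y",np.percentile(T[:,1],[1,99]).round(4), rectfit(T))
H=cv2.cvtColor(s["pixels"],cv2.COLOR_RGB2HSV).astype(int)
g=(H[...,0]>14)&(H[...,0]<33)&(H[...,1]>90)&(np.hypot(C[...,0]-.6455,C[...,1]-.241)<.03)&(abs(C[...,2]-.0588)<.004)
print("brass",g.sum(),rectfit(C[g]) if g.any() else 0)
plan([.5277,.0762,.16],160.1)
E
```

```text
t: 48.4
tcp_pos: [0.5618, 0.22, 0.1773]
tool_rot: [-0.126, 0.992, 0.0, 0.002]
force: [-0.4, 1.4, 0.2]
finger_gap: 0.111
gripper_force: 49.4
top z -0.0178 x [-0.0144  0.0195] y [-0.0039  0.0048] (array([0.03212153, 0.00025116]), array([94.90564728,  8.83442593]), -0.27440643310546875)
brass 0 0
TCP [0.5627 0.2201 0.1771] t 48.45 q [ 0.188  0.581  1.554  0.     1.003 -1.635]
shift total [ 0.0873 -0.1633  0.0211] rows 3 each [ 0.0291 -0.0544  0.007 ]
heading -165.57 tilt rotvec/0.12 [-0.001  0.032 -0.   ]
z turn units (+cw) 4.994 q6 end ~ 5.2
```

View pics/w14.png

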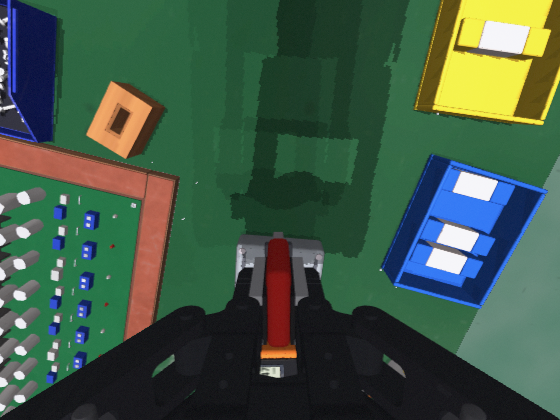

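The key is held straight in the fingers (offset +2.6 mm along tool x). The empty holder slot is at (119,121) and the bars are still in their trays.

```bash
python3 -m pendant '[[[0.0285,-0.0544,0,0,0,0,0],[0.0285,-0.0544,0,0,0,0,0],[0.0285,-0.0544,0,0,0,1,0],[0,0,0,0,0,1,0],[0,0,0,0,0,1,0],[0,0,0,0,0,1,0],[0,0,0,0,0,1,0],[0,0,0.03,0,0,0,0],[0,0,0.03,0,0,0,0],[0,0,0,0,0,0,0],[0,0,0,0,0,0,0],[0,0,0,0,0,0,0]]]'
python3 - <<'E'
from h import *
plan([.5294,.0757,.092],160.2)
E
```

```text
t: 49.65
tcp_pos: [0.5289, 0.0761, 0.1288]
tool_rot: [0.173, 0.985, 0.0, 0.001]
force: [-0.4, -0.0, -0.9]
finger_gap: 0.106
gripper_force: 49.5
TCP [0.5289 0.0761 0.1288] t 49.65 q [-0.066  0.578  1.766  0.     0.795 -1.289]
shift total [-0.0006 -0.0003  0.0459] rows 1 each [-0.0006 -0.0003  0.0459]
heading 160.06 tilt rotvec/0.12 [ 0.007  0.022 -0.   ]
z turn units (+cw) -0.021 q6 end ~ -1.08
```

```bash
python3 -m pendant '[[[-0.0006,-0.0003,0.02,0,0,0,0],[0,0,0.02,0,0,0,0],[0,0,0.014,0,0,0,0],[0,0,0.006,0,0,0,0],[0,0,0.006,0,0,0,0],[0,0,0,0,0,0,0],[0,0,0,0,0,0,0]]]'
```

```text
t: 50.35
tcp_pos: [0.5281, 0.0758, 0.0753]
tool_rot: [0.173, 0.985, 0.0, 0.0]
force: [-0.8, 0.6, 0.2]
finger_gap: 0.109
gripper_force: 49.5
```

It slid in with no force. Lower to home (TCP 0.058).

```bash
python3 -m pendant '[[[0,0,0.006,0,0,0,0],[0,0,0.006,0,0,0,0],[0,0,0.006,0,0,0,0],[0,0,0.003,0,0,0,0],[0,0,0.001,0,0,0,0],[0,0,0,0,0,0,0],[0,0,0,0,0,0,0]]]'
```

```text
t: 51.05
tcp_pos: [0.5274, 0.0758, 0.0578]
tool_rot: [0.173, 0.985, -0.0, -0.0]
force: [-0.2, -0.3, 5.3]
finger_gap: 0.11
gripper_force: 50.6
```

Seated (5 N). Release, rise, and check.

```bash
python3 -m pendant '[[[0,0,0,0,0,0,0.4],[0,0,0,0,0,0,0.4],[0,0,0,0,0,0,0.4],[0,0,0,0,0,0,0.4],[0,0,-0.03,0,0,0,0.4],[0,0,-0.05,0,0,0,0.4],[0,0,-0.06,0,0,0,0.4],[0,0,-0.06,0,0,0,0.4],[0.05,0.03,-0.03,0,0,0,0.4],[0.05,0.05,0,0,0,0,0.4],[0,0.06,0,0,0,0,0.4],[0,0.06,0,0,0,0,0.4],[0,0,0,0,0,0,0.4],[0,0,0,0,0,0,0.4]]]'
python3 - <<'E'
from h import *
from station import eyes,monitor
s=eyes.snapshot("wrist"); cv2.imwrite("pics/w15.png",s["pixels"][:,:,::-1])
C=cloud(s); M=masks(s)
for b in comps(M["red"]&(C[...,2]>.068)&(C[...,2]<.085)&(abs(C[...,0]-.53)<.05),20): print("key red",np.median(C[b][:,2]),rectfit(C[b]))
print(monitor.sense()["force"])
E
```

```text
t: 52.45
tcp_pos: [0.5108, 0.2466, 0.2397]
tool_rot: [0.172, 0.985, -0.0, -0.0]
force: [0.0, -1.1, -0.1]
finger_gap: 0.399
gripper_force: 0.0
key red 0.0742242421627129 (array([0.52587994, 0.07701803]), array([34.72147751,  9.64566517]), -20.12006378173828)
[ 0.26617993 -1.05041972 -0.26529733]
```

View pics/w15.png

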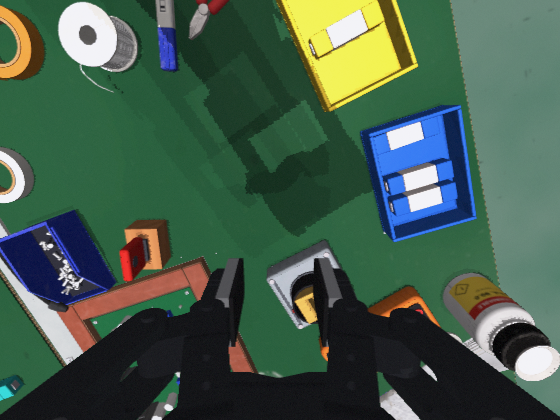

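The key is home in its holder at (133,258) with its top at 74 mm, the same reading as at the start. All four bars are in their trays. I hand the job in.

```bash
python3 -c "
from station import job
print(job.sign_off())"
```

```text
the job is handed in; nothing more can be done
None
```

I handed the job in at about 52 s of the 210 s allowed, and the sign-off gave no verdict: the load was switched off, all four resistors (three blue, one yellow) went into the trays of their own colours, the switch was turned back on to its stop, and the key is fully home in its holder.

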